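# Turn over a slide carrier with a lifter

## Robot

A 6-joint arm with a two-finger parallel gripper is mounted at the origin on the work surface. World frame = base frame: x ahead of the robot, y to its left, z up, the work surface at z = 0. Lengths are in m, angles in rad, forces in N, time in s.
With the tool pointing down it reaches from about 0.35 to 0.775 m from the base axis. Payload 7.3 kg.
Tool frame: the origin (TCP) lies at the very end of the fingers, on their centre line; the grasp point (between the pads) lies 19 mm behind it; z points along the fingers, y is the line along which they close (so a half turn about z gives the same grasp; the last joint's range is limited). The gripper opens to 92 mm and grips with 3 to 60 N. Pads are 19 mm wide; open, the fingers measure 130 mm over their backs; the gripper's body (75 mm by 190 mm) begins 47 mm behind the grasp point.
Start: joints at [-1.342, 0.342, 1.524, -0, 1.275, -0.146], TCP at [0.192, -0.489, 0.227] pointing down, gripper open.
Joint ranges: [-2.53, 2.53], [-0.77, 2.02], [0.04, 2.7], [-1, 4.14], [0.28, 2.66], [-3.11, 3.11]. Speed limits (rad/s): [2.57, 2.57, 3.14, 3.14, 3.14, 3.14].

## Interface

Orientations are given as [roll, pitch, yaw] about the fixed x, y, z axes, in that order (R = Rz(yaw) Ry(pitch) Rx(roll)).
In Python, from cell import robot gives the robot as it stands. The module is installed in compiled form; this text tells all that it offers.
- The arm moves only by the tool arm_command, never from a script. Its argument "moves" is a list of rows, each a list of 3 entries, a list of its own where there are three numbers: the shift along the tool's x, y, z in m, then the turn, a rotation vector about the tool's x, y, z in rad, then the finger opening in m, from 0 to 0.0918. In form: [[[dx, dy, dz], [ax, ay, az], claw], ...]. A call has exactly 5 rows; each row is the pose to reach, as a shift and turn from the pose commanded when the call began, along the tool's axes at that moment; what a row does not reach only later rows make up. A row lasts 1/10 s, in which the tool goes at most 50 mm and 8.59 degrees, less where a joint would pass 70% of its speed; a pose out of reach is approached as far as the arm can. A call with a gripper value outside its range is refused whole. The fingers move at their own pace and stop on an object; "squeeze" is the grip in N (left out, the last holds). Time passes only in rows, so rows that repeat a pose let the fingers close, or fill a call up. It gives the time, the measured TCP pose, the force, the opening and the grip force at its end, in the units of the state.
- robot.observe(): the state, without advancing time (a new reading comes with each control period).
- robot.read_camera(name): name is "scene" or "top" or "wrist"; returns the picture (480x640x3 uint8, red, green, blue); there is no depth.
- robot.camera_model(name): a dict with "fx", "fy", "cx", "cy" (pixels), "k1" (the pictures are not rectified: a ray, as slopes to the right and down, at radius r is drawn at 1 + k1 r^2 times it, then the intrinsics apply), "R" (3x3) and "t" (3): a world point X has camera coordinates R X + t. Camera axes: x right, y down, z forward; pixel columns grow to the right and rows downward; lengths in m; the calibration is good to about 2 mm. A picture is of the moment at which its call begins: read the wrist's pose just before it. camera_model takes no time and is no camera call; for the wrist camera it gives the pose at the moment of the call.
- robot.hand_in(): hands the job in; it is judged then, once.
The state is a dict: "time": time; "qpos": joint angles; "qvel": joint speeds; "joint_efforts": joint torques, N m; "tool_pos": TCP position; "tool_rot": TCP orientation; "contact_force": force on the tool from outside, world axes, zero at the start; "torque": the same for the moment, N m; "opening": finger opening in m; "grip_force": force on a finger pad.
Only numpy, scipy, OpenCV 4.12 (cv2) and the standard library are available. Lean on these libraries where they do the work, as an engineer would, in place of code of your own. Each camera call takes 0.05 s, during which the arm holds its last target. There are 200 camera calls.

## Task

The black slide carrier lies face down on the lower floor of the aluminium turning stage: take the steel lifter by its handle, work its blade under the carrier's lip and turn the carrier over onto the upper deck. Then, with the blade's front edge against the carrier's near edge, push it flush against the end stop and seat it there with a steady push of 8 to 14 N for half a second; be gentle, the lifter must never press on carrier or stage with more than 25 N, and the gripper must not touch the carrier. Finally stand the lifter back on the bench, upright on its blade and clear of the stage, let go of it, and leave all the other things where they are.

Things in the scene. Friction and masses are not known exactly. Their poses are not given: they have to be found in the camera images.
- stage: Fixed aluminium block, 100 mm wide (y); its height differs by up to 4 mm between starts. Origin below its step, 15 mm below the step's top edge; x points from lower floor to upper deck, away from the robot. Lower floor: x -107 to 0 mm, z = 12 mm. At x = 0 a 3 mm step up to the upper deck, z = 15 mm, up to x = 62 mm, where a 10 mm high, 12 mm thick end stop crosses it.
- stage_step (a point): Middle of the top edge of the stage's step (x = 0, y = 0, z = 15 mm in the stage's frame, same axes).
- carrier: Loose black plate 50 (x) by 76 (y) by 7 mm (z), about 60 g. Origin: centre of the side it lies on at first (the face, with two slides); z points out of its ribbed back: up at first, down once turned over. Its -x edge, nearest the robot, is a lip: there the lower 3.5 mm are cut away 10 mm deep, ending at an inner wall. Its +x edge is rounded (3.5 mm) at the face side, square at the back. It starts 1 to 12 mm short of the step.
- carrier_centre (a point): Centre of the carrier, 3.5 mm above its origin, same axes. Flush against the stop it is 37 mm beyond the step (stage x).
- lifter: Loose lifter, about 110 g: flat steel blade 110 x 40 x 2 mm with an upright black handle, standing on its blade. Origin at the blade's underside below the handle; x points along the blade to its front edge, z up the handle. Blade from x = -30 to +80 mm. Handle 22 (x) by 16 mm (y), up to z = 78 mm; its 34 x 24 mm foot reaches up to z = 8 mm.
- lifter_grip (a point): Middle of the handle's gripping part, 55 mm above the lifter's origin; same axes.
- lifter_tip (a point): Middle of the blade's front edge, on its underside, 80 mm ahead of the lifter's origin; same axes.
- tip_box: Bystander, to be left alone: red open box of pipette tips, 75 x 110 x 39 mm; origin at the centre of its underside.
- screw_cap: Bystander, to be left alone: blue screw cap, 44 mm across, 20 mm high; origin at the centre of its underside.
- media_bottle: Bystander, to be left alone: glass bottle with blue cap, 80 mm across, 170 mm high; origin at the centre of its underside.
- weigh_dish: Bystander, to be left alone: black square dish, 80 x 80 x 20 mm; origin at the centre of its underside.
- marker: Bystander, to be left alone: marker pen, 125 x 13 mm, lying; origin at the centre of its underside.
- jar: Bystander, to be left alone: small glass jar, 56 mm across, 65 mm high; origin at the centre of its underside.
Not all that is in view belongs to the job. Leave any blue or purple look-alike of the lifter alone.

How it is judged:
On the way, in this order (a step that is already met when the one before it is completed fails the run):
1. the lifter is picked up (height (world z) of lifter above 0.03 m), for 0.1 s.
2. the carrier is raised on its edge by the lifter (angle between carrier's own z axis and vertical above 0.6 rad and contact force between lifter and carrier above 0.03 N), for 0.05 s.
3. the turned carrier is pressed against the end stop with the blade's front edge, with 8 to 14 N (angle between carrier's own z axis and vertical above 3.05 rad and x of carrier_centre in the frame of stage above 0.0345 m and contact force between lifter and carrier between 8 and 14 N and x of lifter_tip in the frame of stage below 0.016 m), for 0.3 s.
At the end, for the whole second after the job is handed in: Carrier face up, level within 0.06 rad, on the upper deck, flush with the end stop (2.5 mm along, 25 mm sideways, 0.06 rad square); lifter released at rest on the bench, upright within 0.1 rad, touching neither stage nor carrier (angle between carrier's own z axis and vertical above 3.08 rad and x of carrier_centre in the frame of stage between 0.0345 and 0.0395 m and y of carrier_centre in the frame of stage between -0.025 and 0.025 m and z of carrier_centre in the frame of stage between 0.016 and 0.021 m and angle between the x axis of carrier and the x axis of stage, either way round below 0.06 rad and linear speed of each of carrier, lifter below 0.01 m/s and angle between lifter's own z axis and vertical below 0.1 rad and height (world z) of lifter below 0.004 m and contact force between lifter and stage below 0.02 N and contact force between lifter and carrier below 0.02 N).
It fails at once if the gripper or arm touches the carrier (contact force between any of the fingers, the arm and carrier above 0.3 N).
It fails at once if the lifter is pressed on the stage with more than 25 N (contact force between lifter and stage above 25 N).
It fails at once if the lifter is pressed on the carrier with more than 25 N (contact force between lifter and carrier above 25 N).
It fails at once if a bystander is moved by more than 25 mm (distance of any of tip_box, screw_cap, media_bottle, weigh_dish, marker, jar from where it was at the start of the episode above 0.025 m).
It also fails if it takes over 72 s, if anything falls off the work surface, if the arm or the gripper's body presses on something with over 40 N, if the wrist force passes 120 N, or if a joint passes its speed limit or range.

## Working session

There is one attempt and no reset: what is moved stays moved. The work goes in short steps, Python scripts to look and compute and a tool call to move; the robot and the scene stay as the last step left them, time stands still between calls to the robot, and variables do not carry over. Pictures are saved under pics/ and viewed, at most 10 in all, crops included, and the job is handed in when it is done.

Besides the shell and the picture viewer there is one more tool, called after "Call:" by a JSON object that holds its "method" and its "body", one argument or row to a line. arm_command: Moves the arm, as the interface text tells. Its arguments: {"type":"object","properties":{"moves":{"type":"array"},"squeeze":{"type":"number"}},"required":["moves"]}

```bash
mkdir -p pics; ls
python3 - <<'E'
from cell import robot
import cv2, numpy as np
for n in("scene","top"):
    im=robot.read_camera(n); cv2.imwrite(f"pics/{n}0.png",im[:,:,::-1])
    m=robot.camera_model(n); print(n,{k:np.round(v,4).tolist() for k,v in m.items()})
s=robot.observe(); print({k:np.round(v,4).tolist() for k,v in s.items()})
E
```

```text
pics
scene {'fx': 563.0776, 'fy': 563.0776, 'cx': 321.905, 'cy': 249.6442, 'k1': 0.0318, 'R': [[0.2414, 0.9704, 0.0014], [0.8294, -0.2056, -0.5194], [-0.5037, 0.1265, -0.8545]], 't': [-0.1211, -0.3687, 1.4471]}
top {'fx': 548.1395, 'fy': 548.1395, 'cx': 323.4195, 'cy': 230.4841, 'k1': -0.0453, 'R': [[0.003, -1.0, 0.0034], [-0.9883, -0.0035, -0.1524], [0.1524, -0.0029, -0.9883]], 't': [-0.0303, 0.4704, 1.082]}
{'time': 0.1, 'qpos': [-1.342, 0.3426, 1.5249, -0.0, 1.2754, -0.146], 'qvel': [0.0005, -0.0011, -0.0019, -0.001, 0.0016, -0.0007], 'joint_efforts': [0.0014, -43.2006, -24.4694, 0.0719, 0.0526, -0.0], 'tool_pos': [0.1922, -0.4882, 0.2261], 'tool_rot': [-3.1403, -0.0002, 0.3748], 'contact_force': [-0.1638, 0.9861, -0.0059], 'torque': [-0.0288, -0.0312, 0.0125], 'grip_force': 0.0, 'opening': 0.0919}
```

View pics/scene0.png

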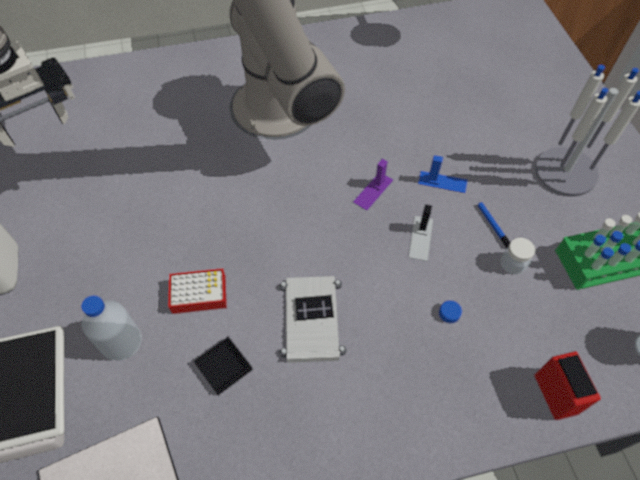

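View pics/top0.png

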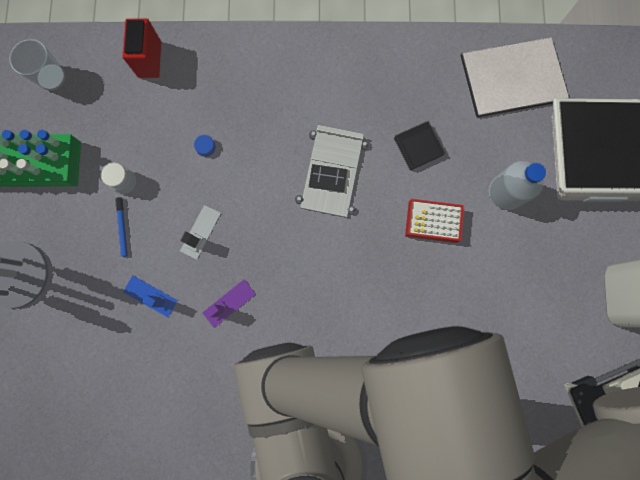

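The top view has three lifter shapes: grey blade with black handle at (200,232), blue at (150,295) and purple at (230,303). Only the one at (200,232) fits "steel, black handle". The stage is at (335,170), with the carrier on its near half at (329,178). I'll confirm with an enlarged crop and measure both.

```bash
cat > h.py <<'E'
from cell import robot
import cv2, numpy as np
from scipy.spatial.transform import Rotation as Rot
def rays(m,px):
    K=np.array([[m["fx"],0,m["cx"]],[0,m["fy"],m["cy"]],[0,0,1.]])
    u=cv2.undistortPoints(np.array(px,float).reshape(-1,1,2),K,np.array([m["k1"],0,0,0,0.])).reshape(-1,2)
    R=np.array(m["R"]);t=np.array(m["t"])
    return -R.T@t,np.c_[u,np.ones(len(u))]@R
def plane(m,px,z):
    o,d=rays(m,px); return o+d*((z-o[2])/d[:,2])[:,None]
def proj(m,X):
    K=np.array([[m["fx"],0,m["cx"]],[0,m["fy"],m["cy"]],[0,0,1.]])
    return cv2.projectPoints(np.array(X,float).reshape(-1,1,3),cv2.Rodrigues(np.array(m["R"]))[0],np.array(m["t"]),K,np.array([m["k1"],0,0,0,0.]))[0].reshape(-1,2)
E
python3 - <<'E'
from h import *
im=cv2.imread("pics/top0.png"); m=robot.camera_model("top")
cv2.imwrite("pics/crop0.png",cv2.resize(im[120:320,120:386],None,fx=3,fy=3,interpolation=cv2.INTER_CUBIC))
g=cv2.cvtColor(im,cv2.COLOR_BGR2GRAY)
for name,(x0,y0,x1,y1),f,z in(("stage",(285,110,380,230),lambda g:g>140,.015),("blade",(170,190,235,270),lambda g:g>135,.002),("carrier",(300,150,360,200),lambda g:g<70,.019)):
    k=f(g[y0:y1,x0:x1]).astype(np.uint8)
    c=max(cv2.findContours(k,cv2.RETR_EXTERNAL,cv2.CHAIN_APPROX_NONE)[0],key=cv2.contourArea)
    b=cv2.boxPoints(cv2.minAreaRect(c))+[x0,y0]
    P=plane(m,b,z); c=P.mean(0); e1=P[1]-P[0]; e2=P[2]-P[1]
    print(name,cv2.contourArea(np.float32(b)),b.round(1).tolist(),P[:,:2].round(4).tolist(),c.round(4),[np.linalg.norm(e).round(4) for e in(e1,e2)],[np.degrees(np.arctan2(e[1],e[0])).round(1) for e in(e1,e2)])
E
```

```text
stage 3706.9230223435443 [[299.6, 206.9], [314.8, 131.0], [361.7, 140.3], [346.5, 216.3]] [[0.5235, 0.0211], [0.6894, -0.0098], [0.6689, -0.1101], [0.5039, -0.077]] [ 0.5964 -0.0439  0.015 ] [np.float64(0.1688), np.float64(0.1024)] [np.float64(-10.5), np.float64(-101.5)]
blade 615.8984192283824 [[188.5, 232.0], [204.1, 203.4], [220.7, 212.5], [205.1, 241.0]] [[0.4716, 0.2553], [0.5331, 0.2246], [0.5136, 0.1886], [0.4525, 0.2195]] [0.4927 0.222  0.002 ] [np.float64(0.0687), np.float64(0.0409)] [np.float64(-26.5), np.float64(-118.4)]
carrier 799.4221608596854 [[308.6, 186.5], [312.1, 163.9], [346.7, 169.3], [343.3, 191.8]] [[0.5665, 0.0025], [0.6153, -0.0045], [0.604, -0.0776], [0.5553, -0.0702]] [ 0.5853 -0.0374  0.019 ] [np.float64(0.0493), np.float64(0.074)] [np.float64(-8.1), np.float64(-98.8)]
```

View pics/crop0.png

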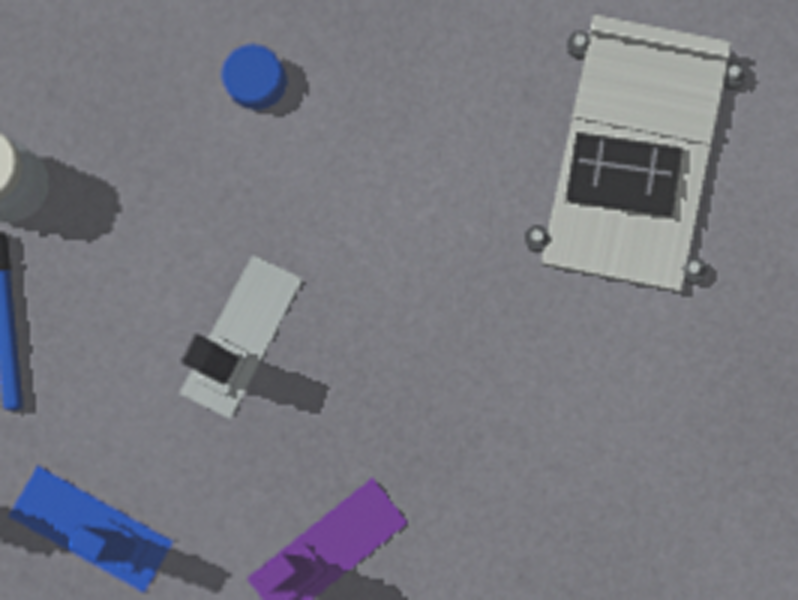

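The crop confirms it: a grey steel blade with a black handle at crop (240,340), blade front edge towards the upper right. The blue and purple ones are decoys. The carrier lies short of the step line, which runs from (575,118) to (708,142).

```bash
cat >> h.py <<'E'
def go(*goals,start=None):
    "goals: (pos, rpy); prints shift/turn in tool axes from the present pose"
    s=robot.observe(); p,r=start or (s["tool_pos"],s["tool_rot"]); R0=Rot.from_euler("xyz",r)
    for q,e in goals:
        print("d",np.round(R0.inv().apply(np.array(q)-p),4).tolist(),"rv",np.round((R0.inv()*Rot.from_euler("xyz",e)).as_rotvec(),4).tolist())
def st():
    s=robot.observe(); print({k:np.round(s[k],4).tolist() for k in("time","tool_pos","tool_rot","contact_force","torque","opening","grip_force")}); return s
E
python3 - <<'E'
from h import *
pi=np.pi
go(([.42,-.25,.226],[pi,0,.1]),([.452,.2435,.16],[pi,0,-.48]))
E
```

```text
d [0.2992, -0.1383, 0.0004] rv [-0.0013, -0.0, 0.2748]
d [0.5097, -0.5857, 0.067] rv [-0.0013, 0.0004, 0.8548]
```

Call:
{"method": "arm_command", "body": {
  "moves": [
    [[0.05, -0.023, 0], [0, 0, 0.05], 0.09],
    [[0.1, -0.046, 0], [0, 0, 0.1], 0.09],
    [[0.15, -0.07, 0], [0, 0, 0.15], 0.09],
    [[0.2, -0.092, 0], [0, 0, 0.2], 0.09],
    [[0.25, -0.115, 0], [0, 0, 0.25], 0.09]
  ]
}}

```text
time: 0.6
tool_pos: [0.3662, -0.3064, 0.2265]
tool_rot: [-3.141, 0.0, 0.122]
contact_force: [0.4, -0.0, 0.6]
opening: 0.0899
grip_force: 0.0
```

Run:
```python
from h import *
st(); go(([.452,.2435,.16],[np.pi,0,-.48]))
```

```text
{'time': 0.6, 'tool_pos': [0.3662, -0.3064, 0.2265], 'tool_rot': [-3.1414, 0.0002, 0.1223], 'contact_force': [0.4299, -0.0404, 0.6138], 'torque': [-0.0167, -0.0217, -0.059], 'opening': 0.0899, 'grip_force': 0.0}
d [0.1523, -0.5354, 0.0667] rv [-0.0002, 0.0002, 0.6023]
```

Call:
{"method": "arm_command", "body": {
  "moves": [
    [[0.014, -0.048, 0], [0, 0, 0.06], 0.09],
    [[0.028, -0.096, 0], [0, 0, 0.12], 0.09],
    [[0.042, -0.144, 0], [0, 0, 0.18], 0.09],
    [[0.056, -0.19, 0], [0, 0, 0.24], 0.09],
    [[0.07, -0.238, 0], [0, 0, 0.3], 0.09]
  ]
}}

```text
time: 1.1
tool_pos: [0.4049, -0.0614, 0.2266]
tool_rot: [3.142, -0.0, -0.178]
contact_force: [1.3, 0.3, 0.9]
opening: 0.0901
grip_force: 0.0
```

Call:
{"method": "arm_command", "body": {
  "moves": [
    [[0, -0.05, 0], [0, 0, 0.06], 0.09],
    [[0, -0.1, 0], [0, 0, 0.12], 0.09],
    [[0, -0.15, 0], [0, 0, 0.18], 0.09],
    [[0, -0.2, 0], [0, 0, 0.24], 0.09],
    [[0, -0.23, 0], [0, 0, 0.28], 0.09]
  ]
}}

```text
time: 1.6
tool_pos: [0.445, 0.1664, 0.2264]
tool_rot: [-3.141, 0.0, -0.455]
contact_force: [0.8, -0.3, 0.7]
opening: 0.0896
grip_force: 0.0
```

Run:
```python
from h import *
st(); go(([.452,.2435,.16],[np.pi,0,-.48]))
```

```text
{'time': 1.6, 'tool_pos': [0.445, 0.1664, 0.2264], 'tool_rot': [-3.1413, 0.0005, -0.4551], 'contact_force': [0.7711, -0.2995, 0.693], 'torque': [0.0681, 0.0724, 0.0237], 'opening': 0.0896, 'grip_force': 0.0}
d [-0.0275, -0.0723, 0.0665] rv [-0.0003, 0.0005, 0.0249]
```

Call:
{"method": "arm_command", "body": {
  "moves": [
    [[-0.014, -0.036, 0.03], [0, 0, 0.012], 0.09],
    [[-0.027, -0.072, 0.05], [0, 0, 0.025], 0.09],
    [[-0.027, -0.072, 0.066], [0, 0, 0.025], 0.09],
    [[-0.027, -0.072, 0.066], [0, 0, 0.025], 0.09],
    [[-0.027, -0.072, 0.066], [0, 0, 0.025], 0.09]
  ]
}}

```text
time: 2.1
tool_pos: [0.4524, 0.2394, 0.1607]
tool_rot: [3.141, 0.0, -0.48]
contact_force: [0.2, 0.2, 1.2]
opening: 0.0901
grip_force: 0.0
```

Run:
```python
from h import *
s=st(); m=robot.camera_model("wrist"); im=robot.read_camera("wrist")
cv2.imwrite("pics/w1.png",im[:,:,::-1])
print({k:np.round(v,4).tolist() for k,v in m.items()})
print(proj(m,[[.452,.2435,.078],[.5233,.2066,.002]]))
```

```text
{'time': 2.1, 'tool_pos': [0.4524, 0.2394, 0.1607], 'tool_rot': [3.1407, 0.0004, -0.4802], 'contact_force': [0.1802, 0.2082, 1.1747], 'torque': [0.0584, -0.0147, -0.0277], 'opening': 0.0901, 'grip_force': 0.0}
{'fx': 362.5056, 'fy': 362.5056, 'cx': 320.9521, 'cy': 244.0092, 'k1': -0.0041, 'R': [[-0.4616, -0.8871, 0.0004], [-0.8586, 0.4469, 0.2513], [-0.2231, 0.1157, -0.9679]], 't': [0.4208, 0.2664, 0.3988]}
[[315.35642009 253.80795388]
 [316.0946485  136.69875582]]
```

View pics/w1.png

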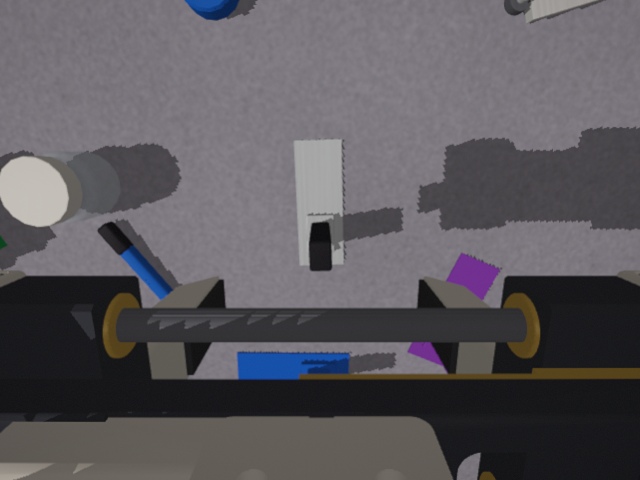

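Wrist view: the steel blade's front corners are at (294,141) and (341,139), its back edge is at row 264, and the handle top is around (320,258). The fingers straddle it. I'll refine with a blade contour.

Run:
```python
from h import *
im=cv2.imread("pics/w1.png"); m=robot.camera_model("wrist")
g=cv2.cvtColor(im,cv2.COLOR_BGR2GRAY)[120:280,270:370]
k=(g>135).astype(np.uint8); c=max(cv2.findContours(k,cv2.RETR_EXTERNAL,cv2.CHAIN_APPROX_NONE)[0],key=cv2.contourArea)
b=cv2.boxPoints(cv2.minAreaRect(cv2.convexHull(c)))+[270,120]
P=plane(m,b,.002); print(b.round(1).tolist(),P[:,:2].round(4).tolist())
i=np.argsort(-P@[.887,-.462,0]); F=P[i[:2]].mean(0);B=P[i[2:]].mean(0);d=F-B
print(F,B,np.linalg.norm(d),np.arctan2(d[1],d[0])); yaw=np.arctan2(d[1],d[0])
o=F-.08*d/np.linalg.norm(d); o2=B+.03*d/np.linalg.norm(d); print(o,o2)
k=(g<45).astype(np.uint8);k[:100]=0; ys,xs=np.nonzero(k); print(xs.min()+270,xs.max()+270,ys.max()+120)
print(plane(m,[[321,(ys.max()+120)]],.078))
o=(o+o2)/2
go(([o[0],o[1],.024],[np.pi,0,yaw]))
```

```text
[[292.9, 139.3], [341.0, 138.5], [343.2, 264.4], [295.1, 265.2]] [[0.5312, 0.2248], [0.5131, 0.1886], [0.4129, 0.2367], [0.4326, 0.2763]]
[0.52215003 0.20671551 0.002     ] [0.42275609 0.25653603 0.002     ] 0.11118111412737879 -0.4646415129406729
[0.45063145 0.2425637  0.002     ] [0.44957556 0.24309296 0.002     ]
310 331 269
[[0.44083006 0.24516558 0.078     ]]
d [-0.0042, -0.0018, 0.1373] rv [-0.0003, -0.0006, -0.0162]
```

Call:
{"method": "arm_command", "body": {
  "moves": [
    [[-0.002, -0.001, 0.03], [0, 0, -0.008], 0.09],
    [[-0.003, -0.001, 0.07], [0, 0, -0.008], 0.09],
    [[-0.003, -0.001, 0.11], [0, 0, -0.008], 0.09],
    [[-0.003, -0.001, 0.136], [0, 0, -0.008], 0.09],
    [[-0.003, -0.001, 0.136], [0, 0, -0.008], 0.09]
  ]
}}

```text
time: 2.65
tool_pos: [0.4491, 0.2406, 0.0228]
tool_rot: [3.138, 0.003, -0.474]
contact_force: [-0.4, 0.0, 0.7]
opening: 0.0904
grip_force: 0.0
```

Call:
{"method": "arm_command", "body": {
  "moves": [
    [[0, 0, 0], [0, 0, 0], 0.05],
    [[0, 0, 0], [0, 0, 0], 0.01],
    [[0, 0, 0], [0, 0, 0], 0.0],
    [[0, 0, 0], [0, 0, 0], 0],
    [[0, 0, 0], [0, 0, 0], 0]
  ],
  "squeeze": 55
}}

```text
time: 3.15
tool_pos: [0.4508, 0.2421, 0.0254]
tool_rot: [-3.141, -0.001, -0.472]
contact_force: [-0.8, 0.5, 0.3]
opening: 0.0545
grip_force: 0.0
```

Call:
{"method": "arm_command", "body": {
  "moves": [
    [[0, 0, 0], [0, 0, 0], 0],
    [[0, 0, 0], [0, 0, 0], 0],
    [[0, 0, 0], [0, 0, 0], 0],
    [[0, 0, 0], [0, 0, 0], 0],
    [[0, 0, 0], [0, 0, 0], 0]
  ]
}}

```text
time: 3.65
tool_pos: [0.4503, 0.2419, 0.0246]
tool_rot: [3.141, 0.0, -0.472]
contact_force: [-0.7, -1.1, -1.0]
opening: 0.0156
grip_force: 54.9
```

Run:
```python
from h import *
st(); st()
```

```text
{'time': 3.65, 'tool_pos': [0.4503, 0.2419, 0.0246], 'tool_rot': [3.1412, 0.0002, -0.4722], 'contact_force': [-0.7165, -1.0804, -1.0149], 'torque': [0.0647, 0.0896, 0.0329], 'opening': 0.0156, 'grip_force': 54.8876}
{'time': 3.65, 'tool_pos': [0.4503, 0.2419, 0.0246], 'tool_rot': [3.1412, 0.0002, -0.4722], 'contact_force': [-0.7165, -1.0804, -1.0149], 'torque': [0.0647, 0.0896, 0.0329], 'opening': 0.0156, 'grip_force': 54.8876}
```

Call:
{"method": "arm_command", "body": {
  "moves": [
    [[0, 0, -0.02], [0, 0, 0], 0],
    [[0, 0, -0.05], [0, 0, 0], 0],
    [[0, 0, -0.08], [0, 0, 0], 0],
    [[0, 0, -0.1], [0, 0, 0], 0],
    [[0, 0, -0.1], [0, 0, 0], 0]
  ]
}}

```text
time: 4.15
tool_pos: [0.452, 0.2426, 0.1272]
tool_rot: [-3.138, -0.004, -0.472]
contact_force: [1.0, -0.4, -1.7]
opening: 0.0155
grip_force: 54.9
```

Run:
```python
from h import *
st(); go(([.4625,-.0139,.13],[np.pi,0,-.19]))
```

```text
{'time': 4.15, 'tool_pos': [0.452, 0.2426, 0.1272], 'tool_rot': [-3.1376, -0.0039, -0.4721], 'contact_force': [1.0053, -0.4366, -1.6669], 'torque': [0.1292, 0.0486, -0.0185], 'opening': 0.0155, 'grip_force': 54.8903}
d [0.1261, 0.2236, -0.0032] rv [-0.0034, -0.0044, -0.2821]
```

Call:
{"method": "arm_command", "body": {
  "moves": [
    [[0.02, 0.036, 0], [0, 0, -0.05], 0],
    [[0.04, 0.075, 0], [0, 0, -0.1], 0],
    [[0.063, 0.112, 0], [0, 0, -0.15], 0],
    [[0.085, 0.15, 0], [0, 0, -0.2], 0],
    [[0.106, 0.187, 0], [0, 0, -0.25], 0]
  ]
}}

```text
time: 4.65
tool_pos: [0.4589, 0.0256, 0.1234]
tool_rot: [3.141, 0.002, -0.22]
contact_force: [1.1, 0.8, -0.9]
opening: 0.0159
grip_force: 54.9
```

Call:
{"method": "arm_command", "body": {
  "moves": [
    [[0.014, 0.027, 0], [0, 0, -0.032], 0],
    [[0.022, 0.037, 0], [0, 0, -0.032], 0],
    [[0.022, 0.037, 0], [0, 0, -0.032], 0],
    [[0.022, 0.037, 0], [0, 0, -0.032], 0],
    [[0.022, 0.037, 0], [0, 0, -0.032], 0]
  ]
}}

```text
time: 5.15
tool_pos: [0.4725, -0.0123, 0.1243]
tool_rot: [-3.141, 0.001, -0.189]
contact_force: [0.9, 0.5, -1.1]
opening: 0.0158
grip_force: 54.9
```

Run:
```python
from h import *
s=st(); m=robot.camera_model("wrist"); im=robot.read_camera("wrist")
cv2.imwrite("pics/w2.png",im[:,:,::-1])
st()
```

```text
{'time': 5.15, 'tool_pos': [0.4725, -0.0123, 0.1243], 'tool_rot': [-3.1414, 0.0012, -0.1889], 'contact_force': [0.91, 0.54, -1.0831], 'torque': [0.0712, 0.0427, -0.0076], 'opening': 0.0158, 'grip_force': 54.8902}
{'time': 5.2, 'tool_pos': [0.4726, -0.0123, 0.1244], 'tool_rot': [-3.1415, 0.0008, -0.1886], 'contact_force': [-0.2538, -0.1849, -0.9732], 'torque': [0.0767, 0.0566, 0.0204], 'opening': 0.0158, 'grip_force': 54.8901}
```

View pics/w2.png

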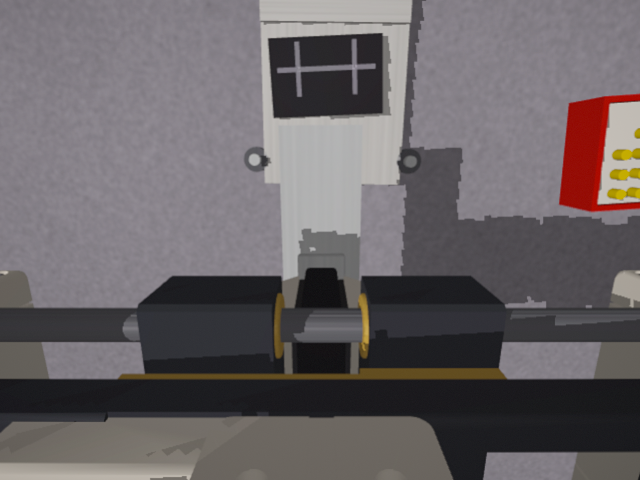

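Wrist view: the carrier's corners are about (270,38), (383,34), (382,113) and (274,118). The step is a line at row 22, the stage's near edge is at row 184, and the blade's front edge runs from (280,122) to (362,122).

Run:
```python
from h import *
im=cv2.imread("pics/w2.png"); m=robot.camera_model("wrist"); g=cv2.cvtColor(im,cv2.COLOR_BGR2GRAY).astype(int)
k=(g[25:125,260:395]<80).astype(np.uint8)
c=max(cv2.findContours(cv2.morphologyEx(k,cv2.MORPH_CLOSE,np.ones((7,7))),cv2.RETR_EXTERNAL,cv2.CHAIN_APPROX_NONE)[0],key=cv2.contourArea)
b=cv2.boxPoints(cv2.minAreaRect(c))+[260,25]; print("car px",b.round(1).tolist())
P=plane(m,b,.019);print(P[:,:2].round(4).tolist(),P.mean(0).round(4)); e=P-np.roll(P,1,0); print(np.linalg.norm(e,axis=1).round(4),np.degrees(np.arctan2(e[:,1],e[:,0])).round(1))
# step line: darkest row in each column
def ln(c0,c1,r0,r1,sgn):
    xs=np.arange(c0,c1); gy=np.gradient(g[r0:r1].astype(float),axis=0)[:,c0:c1]
    ys=np.argmax(sgn*gy,axis=0)+r0; p=np.polyfit(xs,ys,1); q=np.abs(ys-np.polyval(p,xs))<2; p=np.polyfit(xs[q],ys[q],1)
    return [[c0,np.polyval(p,c0)],[c1,np.polyval(p,c1)]]
for nm,a,z in(("stepgrad",(268,405,14,32,1),.015),("near",(364,400,175,193,-1),.012),("blade",(285,358,117,130,1),.1245-.0246+.002)):
    L=ln(*a);Q=plane(m,L,z);d=Q[1]-Q[0];print(nm,np.round(L,1).tolist(),Q[:,:2].round(4).tolist(),np.degrees(np.arctan2(d[1],d[0])).round(2)+90)
print(g[14:32,300],g[175:193,380])
for r in(60,150,175): print(r,g[r,255:285].tolist(),g[r,385:425].tolist())
```

```text
car px [[268.4, 37.9], [381.9, 32.9], [385.4, 112.6], [271.9, 117.7]]
[[0.6148, -0.0047], [0.6038, -0.0782], [0.5546, -0.0734], [0.566, 0.0039]] [ 0.5848 -0.0381  0.019 ]
[0.0496 0.0743 0.0495 0.0782] [-10.  -98.5 174.4  81.6]
stepgrad [[268.0, 22.4], [405.0, 24.1]] [[0.625, -0.0062], [0.6071, -0.0948]] -11.409999999999997
near [[364.0, 184.0], [400.0, 184.0]] [[0.5085, -0.0519], [0.5036, -0.0781]] -10.769999999999996
blade [[285.0, 117.2], [358.0, 117.1]] [[0.5564, -0.0114], [0.55, -0.0453]] -10.689999999999998
[183 185 185 186 185 186 178 124 136 183 186 184 184 185 184 184 184 185] [179 179 179 179 179 179 179 180 180 163 138 135 135 134 135 138 139 140]
60 [133, 136, 136, 135, 132, 132, 156, 182, 188, 187, 187, 188, 187, 174, 127, 54, 36, 38, 40, 40, 40, 39, 41, 38, 40, 39, 41, 40, 39, 40] [118, 118, 118, 118, 118, 123, 166, 182, 182, 180, 178, 176, 177, 179, 180, 180, 179, 179, 179, 179, 181, 180, 138, 85, 80, 80, 81, 81, 81, 83, 82, 87, 123, 136, 135, 135, 136, 135, 135, 134]
150 [89, 89, 90, 91, 92, 92, 91, 88, 106, 162, 187, 186, 186, 184, 182, 181, 181, 183, 186, 186, 184, 182, 181, 181, 178, 174, 174, 175, 177, 178] [186, 184, 182, 181, 180, 179, 177, 178, 180, 181, 182, 181, 180, 179, 152, 118, 89, 55, 49, 51, 53, 54, 53, 52, 53, 53, 53, 54, 55, 60, 68, 75, 79, 79, 79, 79, 81, 82, 82, 85]
175 [133, 134, 137, 136, 137, 137, 138, 138, 140, 161, 181, 185, 184, 183, 183, 181, 180, 181, 183, 185, 184, 182, 180, 181, 180, 177, 175, 174, 176, 177] [184, 182, 181, 180, 178, 178, 178, 181, 181, 182, 180, 180, 180, 181, 149, 95, 80, 81, 82, 82, 82, 84, 84, 85, 84, 84, 84, 83, 82, 80, 80, 79, 78, 79, 77, 78, 77, 79, 77, 78]
```

Call:
{"method": "arm_command", "body": {
  "moves": [
    [[0.002, 0.0035, 0.02], [0, 0, 0.003], 0],
    [[0.002, 0.0035, 0.04], [0, 0, 0.003], 0],
    [[0.002, 0.0035, 0.06], [0, 0, 0.003], 0],
    [[0.002, 0.0035, 0.075], [0, 0, 0.003], 0],
    [[0.002, 0.0035, 0.078], [0, 0, 0.003], 0]
  ]
}}

```text
time: 5.7
tool_pos: [0.4731, -0.0163, 0.0453]
tool_rot: [3.142, 0.003, -0.192]
contact_force: [0.3, 0.0, -0.8]
opening: 0.0158
grip_force: 54.9
```

Call:
{"method": "arm_command", "body": {
  "moves": [
    [[0, 0, 0], [0, 0, 0], 0],
    [[0, 0, 0], [0, 0, 0], 0],
    [[0, 0, 0], [0, 0, 0], 0],
    [[0, 0, 0], [0, 0, 0], 0],
    [[0, 0, 0], [0, 0, 0], 0]
  ]
}}

```text
time: 6.2
tool_pos: [0.4746, -0.0176, 0.0471]
tool_rot: [3.142, -0.001, -0.193]
contact_force: [0.3, -0.8, -1.5]
opening: 0.0159
grip_force: 54.9
```

Run:
```python
from h import *
st(); im=robot.read_camera("wrist"); cv2.imwrite("pics/w3.png",im[:,:,::-1])
cv2.imwrite("pics/w3c.png",cv2.resize(im[20:270,200:460,::-1],None,fx=2.4,fy=2.4)); st()
```

```text
{'time': 6.2, 'tool_pos': [0.4746, -0.0176, 0.0471], 'tool_rot': [3.1415, -0.0009, -0.1933], 'contact_force': [0.2762, -0.7781, -1.5025], 'torque': [0.0233, 0.0522, -0.0168], 'opening': 0.0159, 'grip_force': 54.8902}
{'time': 6.25, 'tool_pos': [0.4745, -0.0176, 0.047], 'tool_rot': [3.1415, -0.0007, -0.1932], 'contact_force': [-0.5898, 0.4327, -0.9432], 'torque': [0.0274, 0.0364, 0.0256], 'opening': 0.0156, 'grip_force': 54.8902}
```

View pics/w3c.png

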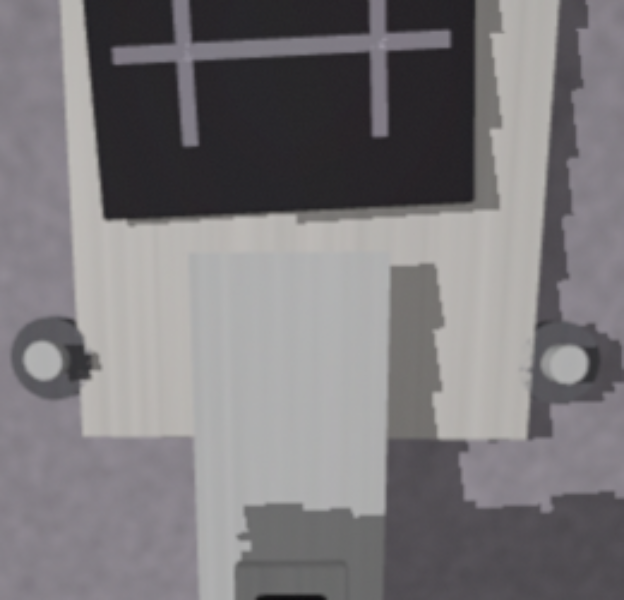

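The blade's front edge is at crop row 252 and the lip edge at crop row 212. They're laterally centred and roughly parallel.

```bash
cat >> h.py <<'E'
S=np.array([.617,-.0498]);U=np.array([.9816,-.1908]);V=np.array([.1908,.9816])
def stg(P): return np.round([(P[:2]-S)@U,(P[:2]-S)@V],4)
E
python3 - <<'E'
from h import *
m=robot.camera_model("wrist")
f=lambda c,r:[200+c/2.4,20+r/2.4]
print("tip",stg(plane(m,[f(289,252)],.0245)[0]),"tcp+80",stg(robot.observe()["tool_pos"][:2]+.08*U))
for q in((105,218),(289,211),(474,203)):print("lip",stg(plane(m,[f(*q)],.019)[0]))
for q in((82,436),(528,438)):print("near",stg(plane(m,[f(*q)],.012)[0]),stg(plane(m,[f(*q)],.016)[0]))
E
```

```text
tip [-0.0674  0.0042] tcp+80 [-0.066   0.0044]
lip [-0.0604  0.0414]
lip [-0.0591  0.0042]
lip [-0.0576 -0.0331]
near [-0.1056  0.0504] [-0.105   0.0494]
near [-0.1061 -0.049 ] [-0.1055 -0.0479]
```

Call:
{"method": "arm_command", "body": {
  "moves": [
    [[0, 0, 0.002], [0, 0, 0], 0],
    [[0, 0, 0.0045], [0, 0, 0], 0],
    [[0, 0, 0.0055], [0, 0, 0], 0],
    [[0, 0, 0.0055], [0, 0, 0], 0],
    [[0, 0, 0.0055], [0, 0, 0], 0]
  ]
}}

```text
time: 6.75
tool_pos: [0.4743, -0.0175, 0.0411]
tool_rot: [3.142, 0.0, -0.193]
contact_force: [-0.2, -0.9, -1.2]
opening: 0.0161
grip_force: 54.9
```

```bash
python3 -c "
from h import *
st()"
```

```text
{'time': 6.75, 'tool_pos': [0.4743, -0.0175, 0.0411], 'tool_rot': [3.1415, 0.0002, -0.1933], 'contact_force': [-0.1871, -0.8789, -1.2174], 'torque': [0.0559, 0.0448, -0.0043], 'opening': 0.0161, 'grip_force': 54.8903}
```

Call:
{"method": "arm_command", "body": {
  "moves": [
    [[0, 0, 0.0005], [0, 0, 0], 0],
    [[0, 0, 0.001], [0, 0, 0], 0],
    [[0, 0, 0.001], [0, 0, 0], 0],
    [[0, 0, 0.001], [0, 0, 0], 0],
    [[0, 0, 0.001], [0, 0, 0], 0]
  ]
}}

```text
time: 7.25
tool_pos: [0.4744, -0.0175, 0.0402]
tool_rot: [3.142, -0.0, -0.193]
contact_force: [-0.2, -0.7, -1.6]
opening: 0.0157
grip_force: 54.9
```

Call:
{"method": "arm_command", "body": {
  "moves": [
    [[0, 0, 0.0005], [0, 0, 0], 0],
    [[0, 0, 0.001], [0, 0, 0], 0],
    [[0, 0, 0.001], [0, 0, 0], 0],
    [[0, 0, 0.001], [0, 0, 0], 0],
    [[0, 0, 0.001], [0, 0, 0], 0]
  ]
}}

```text
time: 7.75
tool_pos: [0.4744, -0.0175, 0.0392]
tool_rot: [3.142, -0.0, -0.193]
contact_force: [0.3, 0.3, -1.7]
opening: 0.0157
grip_force: 54.9
```

Call:
{"method": "arm_command", "body": {
  "moves": [
    [[0, 0, 0.0005], [0, 0, 0], 0],
    [[0, 0, 0.001], [0, 0, 0], 0],
    [[0, 0, 0.001], [0, 0, 0], 0],
    [[0, 0, 0.001], [0, 0, 0], 0],
    [[0, 0, 0.001], [0, 0, 0], 0]
  ]
}}

```text
time: 8.25
tool_pos: [0.4744, -0.0175, 0.0382]
tool_rot: [3.142, -0.0, -0.193]
contact_force: [0.4, -0.2, -1.3]
opening: 0.0158
grip_force: 54.9
```

Call:
{"method": "arm_command", "body": {
  "moves": [
    [[0, 0, 0.0004], [0, 0, 0], 0],
    [[0, 0, 0.0008], [0, 0, 0], 0],
    [[0, 0, 0.0008], [0, 0, 0], 0],
    [[0, 0, 0.0008], [0, 0, 0], 0],
    [[0, 0, 0.0008], [0, 0, 0], 0]
  ]
}}

```text
time: 8.75
tool_pos: [0.4744, -0.0175, 0.0374]
tool_rot: [3.142, -0.0, -0.193]
contact_force: [0.0, 0.6, -1.2]
opening: 0.0157
grip_force: 54.9
```

Call:
{"method": "arm_command", "body": {
  "moves": [
    [[0, 0, 0.0004], [0, 0, 0], 0],
    [[0, 0, 0.0008], [0, 0, 0], 0],
    [[0, 0, 0.0008], [0, 0, 0], 0],
    [[0, 0, 0.0008], [0, 0, 0], 0],
    [[0, 0, 0.0008], [0, 0, 0], 0]
  ]
}}

```text
time: 9.25
tool_pos: [0.4744, -0.0175, 0.0366]
tool_rot: [3.142, -0.0, -0.193]
contact_force: [0.5, -0.1, -0.1]
opening: 0.0158
grip_force: 54.9
```

Call:
{"method": "arm_command", "body": {
  "moves": [
    [[0, 0, 0.0004], [0, 0, 0], 0],
    [[0, 0, 0.0004], [0, 0, 0], 0],
    [[0, 0, 0.0004], [0, 0, 0], 0],
    [[0, 0, 0.0004], [0, 0, 0], 0],
    [[0, 0, 0.0004], [0, 0, 0], 0]
  ]
}}

```text
time: 9.75
tool_pos: [0.4744, -0.0175, 0.0362]
tool_rot: [3.142, -0.0, -0.193]
contact_force: [-0.1, -0.1, -1.5]
opening: 0.0159
grip_force: 54.9
```

```bash
python3 -c "
from h import *
st()"
```

```text
{'time': 9.75, 'tool_pos': [0.4744, -0.0175, 0.0362], 'tool_rot': [3.1415, -0.0001, -0.1932], 'contact_force': [-0.1411, -0.1442, -1.5005], 'torque': [-0.003, 0.0406, -0.0009], 'opening': 0.0159, 'grip_force': 54.8903}
```

Not touching yet (that was noise). Continuing down.

Call:
{"method": "arm_command", "body": {
  "moves": [
    [[0, 0, 0.0006], [0, 0, 0], 0],
    [[0, 0, 0.0006], [0, 0, 0], 0],
    [[0, 0, 0.0006], [0, 0, 0], 0],
    [[0, 0, 0.0006], [0, 0, 0], 0],
    [[0, 0, 0.0006], [0, 0, 0], 0]
  ]
}}

```text
time: 10.25
tool_pos: [0.4744, -0.0175, 0.0356]
tool_rot: [3.142, -0.0, -0.193]
contact_force: [0.6, 0.0, -1.2]
opening: 0.0159
grip_force: 54.9
```

Call:
{"method": "arm_command", "body": {
  "moves": [
    [[0, 0, 0.0006], [0, 0, 0], 0],
    [[0, 0, 0.0006], [0, 0, 0], 0],
    [[0, 0, 0.0006], [0, 0, 0], 0],
    [[0, 0, 0.0006], [0, 0, 0], 0],
    [[0, 0, 0.0006], [0, 0, 0], 0]
  ]
}}

```text
time: 10.75
tool_pos: [0.4744, -0.0175, 0.035]
tool_rot: [3.142, -0.0, -0.193]
contact_force: [-0.2, 0.3, -1.5]
opening: 0.0157
grip_force: 54.9
```

Call:
{"method": "arm_command", "body": {
  "moves": [
    [[0, 0, 0.0005], [0, 0, 0], 0],
    [[0, 0, 0.0005], [0, 0, 0], 0],
    [[0, 0, 0.0005], [0, 0, 0], 0],
    [[0, 0, 0.0005], [0, 0, 0], 0],
    [[0, 0, 0.0005], [0, 0, 0], 0]
  ]
}}

```text
time: 11.25
tool_pos: [0.4743, -0.0175, 0.0345]
tool_rot: [3.141, 0.0, -0.193]
contact_force: [0.1, -0.9, -1.0]
opening: 0.0157
grip_force: 54.9
```

Call:
{"method": "arm_command", "body": {
  "moves": [
    [[0, 0, 0.0005], [0, 0, 0], 0],
    [[0, 0, 0.0005], [0, 0, 0], 0],
    [[0, 0, 0.0005], [0, 0, 0], 0],
    [[0, 0, 0.0005], [0, 0, 0], 0],
    [[0, 0, 0.0005], [0, 0, 0], 0]
  ]
}}

```text
time: 11.75
tool_pos: [0.4744, -0.0175, 0.0341]
tool_rot: [3.141, -0.0, -0.193]
contact_force: [-2.0, -0.3, 2.9]
opening: 0.0156
grip_force: 54.9
```

Contact: the floor is at TCP z ≈ 0.0343. I'll lift 0.6 mm and slide under the lip.

Call:
{"method": "arm_command", "body": {
  "moves": [
    [[0, 0, -0.0008], [0, 0, 0], 0],
    [[0.003, 0, -0.0008], [0, 0, 0], 0],
    [[0.006, 0, -0.0008], [0, 0, 0], 0],
    [[0.009, 0, -0.0008], [0, 0, 0], 0],
    [[0.012, 0, -0.0008], [0, 0, 0], 0]
  ]
}}

```text
time: 12.25
tool_pos: [0.4865, -0.0199, 0.0347]
tool_rot: [3.141, -0.0, -0.193]
contact_force: [-0.6, -0.5, -0.9]
opening: 0.0159
grip_force: 54.9
```

Call:
{"method": "arm_command", "body": {
  "moves": [
    [[0.002, 0, 0], [0, 0, 0], 0],
    [[0.004, 0, 0], [0, 0, 0], 0],
    [[0.006, 0, 0], [0, 0, 0], 0],
    [[0.008, 0, 0], [0, 0, 0], 0],
    [[0.01, 0, 0], [0, 0, 0], 0]
  ]
}}

```text
time: 12.75
tool_pos: [0.4959, -0.0217, 0.0348]
tool_rot: [3.141, 0.0, -0.193]
contact_force: [-0.2, -0.4, 0.1]
opening: 0.0158
grip_force: 54.9
```

Run:
```python
from h import *
st(); im=robot.read_camera("wrist"); 
cv2.imwrite("pics/w4c.png",cv2.resize(im[0:250,200:460,::-1],None,fx=2.4,fy=2.4)); st()
```

```text
{'time': 12.75, 'tool_pos': [0.4959, -0.0217, 0.0348], 'tool_rot': [3.1415, 0.0003, -0.1932], 'contact_force': [-0.1529, -0.431, 0.0521], 'torque': [0.0563, 0.17, -0.0269], 'opening': 0.0158, 'grip_force': 54.89}
{'time': 12.8, 'tool_pos': [0.4963, -0.0218, 0.0348], 'tool_rot': [3.1415, -0.0003, -0.1932], 'contact_force': [1.1117, -0.2315, 0.0013], 'torque': [0.0384, 0.0688, -0.0499], 'opening': 0.0158, 'grip_force': 54.8896}
```

View pics/w4c.png

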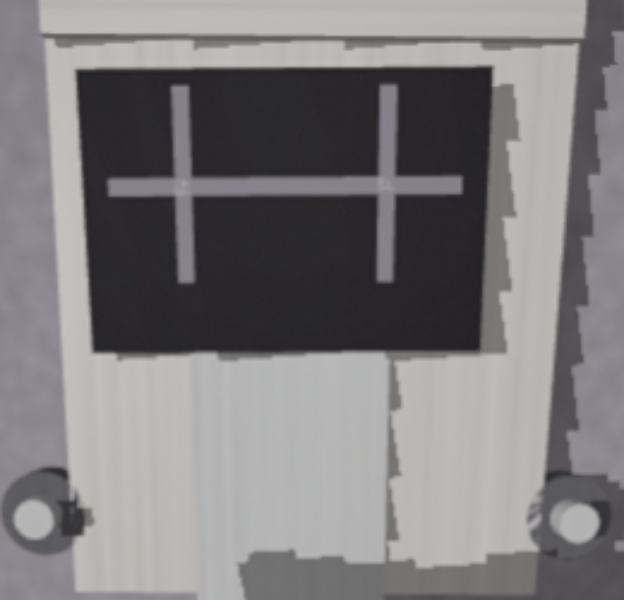

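The blade is under the lip and the carrier has squared up. About 4 mm remain to the step (crop rows 38 to 66).

Call:
{"method": "arm_command", "body": {
  "moves": [
    [[0.001, 0, 0], [0, 0, 0], 0],
    [[0.002, 0, 0], [0, 0, 0], 0],
    [[0.0028, 0, 0], [0, 0, 0], 0],
    [[0.0028, 0, 0], [0, 0, 0], 0],
    [[0.0028, 0, 0], [0, 0, 0], 0]
  ]
}}

```text
time: 13.3
tool_pos: [0.4988, -0.0223, 0.0348]
tool_rot: [3.142, -0.0, -0.193]
contact_force: [-0.0, -0.0, -1.0]
opening: 0.0158
grip_force: 54.9
```

Call:
{"method": "arm_command", "body": {
  "moves": [
    [[0.0005, 0, 0], [0, 0, 0], 0],
    [[0.001, 0, 0], [0, 0, 0], 0],
    [[0.001, 0, 0], [0, 0, 0], 0],
    [[0.001, 0, 0], [0, 0, 0], 0],
    [[0.001, 0, 0], [0, 0, 0], 0]
  ]
}}

```text
time: 13.8
tool_pos: [0.4997, -0.0225, 0.0348]
tool_rot: [3.142, -0.0, -0.193]
contact_force: [-0.1, 0.1, -1.6]
opening: 0.0157
grip_force: 54.9
```

Run:
```python
from h import *
s=st(); print(stg(s["tool_pos"][:2]+.08*U))
```

```text
{'time': 13.8, 'tool_pos': [0.4997, -0.0225, 0.0348], 'tool_rot': [3.1415, -0.0001, -0.1933], 'contact_force': [-0.1006, 0.1424, -1.6206], 'torque': [0.0927, 0.0508, -0.0065], 'opening': 0.0157, 'grip_force': 54.8899}
[-0.0404  0.0044]
```

Call:
{"method": "arm_command", "body": {
  "moves": [
    [[0.0006, 0, 0], [0, 0, 0], 0],
    [[0.0006, 0, 0], [0, 0, 0], 0],
    [[0.0006, 0, 0], [0, 0, 0], 0],
    [[0.0006, 0, 0], [0, 0, 0], 0],
    [[0.0006, 0, 0], [0, 0, 0], 0]
  ]
}}

```text
time: 14.3
tool_pos: [0.5003, -0.0226, 0.0348]
tool_rot: [3.142, -0.0, -0.193]
contact_force: [-0.9, 0.8, -2.6]
opening: 0.016
grip_force: 54.9
```

Call:
{"method": "arm_command", "body": {
  "moves": [
    [[0.0005, 0, 0], [0, 0, 0], 0],
    [[0.0005, 0, 0], [0, 0, 0], 0],
    [[0.0005, 0, 0], [0, 0, 0], 0],
    [[0.0005, 0, 0], [0, 0, 0], 0],
    [[0.0005, 0, 0], [0, 0, 0], 0]
  ]
}}

```text
time: 14.8
tool_pos: [0.5007, -0.0227, 0.0348]
tool_rot: [3.141, -0.0, -0.193]
contact_force: [0.0, -0.2, -0.7]
opening: 0.0155
grip_force: 54.9
```

Call:
{"method": "arm_command", "body": {
  "moves": [
    [[0.0005, 0, 0], [0, 0, 0], 0],
    [[0.0005, 0, 0], [0, 0, 0], 0],
    [[0.0005, 0, 0], [0, 0, 0], 0],
    [[0.0005, 0, 0], [0, 0, 0], 0],
    [[0.0005, 0, 0], [0, 0, 0], 0]
  ]
}}

```text
time: 15.3
tool_pos: [0.5013, -0.0228, 0.0348]
tool_rot: [3.141, -0.0, -0.193]
contact_force: [-0.0, -1.1, -0.8]
opening: 0.0158
grip_force: 54.9
```

Call:
{"method": "arm_command", "body": {
  "moves": [
    [[0.0005, 0, 0], [0, 0, 0], 0],
    [[0.0005, 0, 0], [0, 0, 0], 0],
    [[0.0005, 0, 0], [0, 0, 0], 0],
    [[0.0005, 0, 0], [0, 0, 0], 0],
    [[0.0005, 0, 0], [0, 0, 0], 0]
  ]
}}

```text
time: 15.8
tool_pos: [0.5017, -0.0229, 0.0348]
tool_rot: [3.142, -0.0, -0.193]
contact_force: [-0.1, 0.0, -0.5]
opening: 0.0162
grip_force: 54.9
```

Call:
{"method": "arm_command", "body": {
  "moves": [
    [[0.0005, 0, 0], [0, 0, 0], 0],
    [[0.0005, 0, 0], [0, 0, 0], 0],
    [[0.0005, 0, 0], [0, 0, 0], 0],
    [[0.0005, 0, 0], [0, 0, 0], 0],
    [[0.0005, 0, 0], [0, 0, 0], 0]
  ]
}}

```text
time: 16.3
tool_pos: [0.5021, -0.0229, 0.0348]
tool_rot: [3.142, 0.0, -0.193]
contact_force: [-2.1, -0.0, 0.4]
opening: 0.0161
grip_force: 54.9
```

Run:
```python
from h import *
s=st(); im=robot.read_camera("wrist"); 
cv2.imwrite("pics/w5c.png",cv2.resize(im[0:200,200:460,::-1],None,fx=3,fy=3)); st()
```

```text
{'time': 16.3, 'tool_pos': [0.5021, -0.0229, 0.0348], 'tool_rot': [3.1415, 0.0003, -0.1932], 'contact_force': [-2.1177, -0.0132, 0.3774], 'torque': [0.1022, 0.2521, -0.0031], 'opening': 0.0161, 'grip_force': 54.8908}
{'time': 16.35, 'tool_pos': [0.5021, -0.0229, 0.0348], 'tool_rot': [3.1415, 0.0004, -0.1932], 'contact_force': [-2.277, 0.4003, 0.6307], 'torque': [0.1563, 0.3455, 0.0033], 'opening': 0.0159, 'grip_force': 54.8906}
```

View pics/w5c.png

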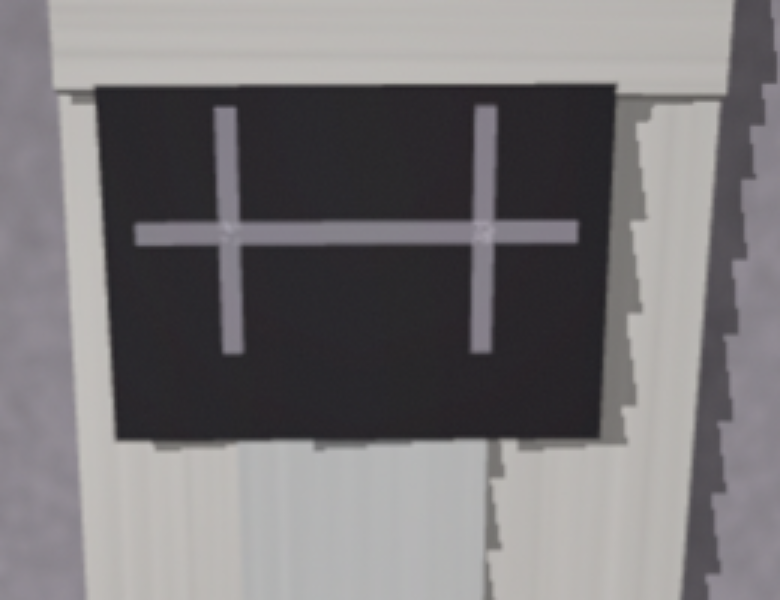

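The carrier is against the step, with 2.2 N of push. Next I back off 3.5 mm and swing the blade tip along the arc about the step (radius 40 mm).

Call:
{"method": "arm_command", "body": {
  "moves": [
    [[-0.0035, 0, 0], [0, 0, 0], 0],
    [[-0.0035, 0, -0.001], [0, 0, 0], 0],
    [[-0.0033, 0, -0.0052], [0, 0, 0], 0],
    [[-0.0026, 0, -0.0093], [0, 0, 0], 0],
    [[-0.0015, 0, -0.0134], [0, 0, 0], 0]
  ]
}}

```text
time: 16.85
tool_pos: [0.501, -0.0227, 0.0487]
tool_rot: [3.142, -0.0, -0.193]
contact_force: [0.7, 0.1, -1.8]
opening: 0.0158
grip_force: 54.9
```

```bash
cat >> h.py <<'E'
def dark(n="wrist",box=(200,0,460,200),th=60):
    im=robot.read_camera(n); x0,y0,x1,y1=box; g=cv2.cvtColor(im,cv2.COLOR_RGB2GRAY)[y0:y1,x0:x1]
    k=cv2.morphologyEx((g<th).astype(np.uint8),cv2.MORPH_CLOSE,np.ones((7,7)))
    c=max(cv2.findContours(k,cv2.RETR_EXTERNAL,cv2.CHAIN_APPROX_NONE)[0],key=cv2.contourArea)
    b=cv2.boxPoints(cv2.minAreaRect(c))+[x0,y0]; print(n,cv2.contourArea(c),b.round(1).tolist()); return im,b
E
python3 - <<'E'
from h import *
s=st(); dark()
E
```

```text
{'time': 16.85, 'tool_pos': [0.501, -0.0227, 0.0487], 'tool_rot': [3.1415, -0.0005, -0.1932], 'contact_force': [0.6527, 0.1096, -1.8482], 'torque': [0.0573, 0.0635, 0.0144], 'opening': 0.0158, 'grip_force': 54.8902}
wrist 16399.0 [[238.0, 34.0], [399.0, 34.0], [399.0, 138.0], [238.0, 138.0]]
```

The outline is now rectangular, because the near edge grew as it rose, so the carrier is lifting. Continuing.

Call:
{"method": "arm_command", "body": {
  "moves": [
    [[0.0015, 0, -0.0039], [0, 0, 0], 0],
    [[0.0034, 0, -0.0076], [0, 0, 0], 0],
    [[0.0057, 0, -0.0111], [0, 0, 0], 0],
    [[0.0083, 0, -0.0144], [0, 0, 0], 0],
    [[0.0113, 0, -0.0174], [0, 0, 0], 0]
  ]
}}

```text
time: 17.4
tool_pos: [0.5121, -0.0249, 0.0659]
tool_rot: [3.142, -0.0, -0.193]
contact_force: [0.4, -0.7, -0.9]
opening: 0.0159
grip_force: 54.9
```

Run:
```python
from h import *
s=st(); dark()
```

```text
{'time': 17.4, 'tool_pos': [0.5121, -0.0249, 0.0659], 'tool_rot': [3.1415, -0.0002, -0.1932], 'contact_force': [0.3774, -0.6855, -0.8666], 'torque': [0.0134, 0.142, 0.0145], 'opening': 0.0159, 'grip_force': 54.8908}
wrist 10209.5 [[236.0, 67.0], [400.0, 67.0], [400.0, 134.0], [236.0, 134.0]]
```

Call:
{"method": "arm_command", "body": {
  "moves": [
    [[0.0033, 0, -0.0026], [0, 0, 0], 0],
    [[0.0068, 0, -0.0049], [0, 0, 0], 0],
    [[0.0105, 0, -0.0068], [0, 0, 0], 0],
    [[0.0144, 0, -0.0083], [0, 0, 0], 0],
    [[0.0184, 0, -0.0094], [0, 0, 0], 0]
  ]
}}

```text
time: 17.95
tool_pos: [0.5304, -0.0285, 0.0753]
tool_rot: [3.141, -0.0, -0.193]
contact_force: [-0.8, 0.1, 1.8]
opening: 0.0157
grip_force: 54.9
```

Run:
```python
from h import *
s=st(); dark()
```

```text
{'time': 17.95, 'tool_pos': [0.5304, -0.0285, 0.0753], 'tool_rot': [3.1415, -0.0004, -0.1932], 'contact_force': [-0.7673, 0.1451, 1.7659], 'torque': [0.0504, 0.0168, 0.0163], 'opening': 0.0157, 'grip_force': 54.8921}
wrist 3361.0 [[235.0, 106.0], [402.0, 106.0], [402.0, 130.0], [235.0, 130.0]]
```

Call:
{"method": "arm_command", "body": {
  "moves": [
    [[0.0041, 0, -0.0006], [0, 0, 0], 0],
    [[0.0083, 0, -0.0009], [0, 0, 0], 0],
    [[0.0115, 0, -0.0009], [0, 0, 0], 0],
    [[0.0145, 0, -0.0009], [0, 0, 0], 0],
    [[0.018, 0, -0.0009], [0, 0, 0], 0]
  ]
}}

```text
time: 18.5
tool_pos: [0.5491, -0.0322, 0.0769]
tool_rot: [3.141, -0.004, -0.193]
contact_force: [1.1, -1.3, 4.2]
opening: 0.0157
grip_force: 54.9
```

Run:
```python
from h import *
s=st(); dark()
```

```text
{'time': 18.5, 'tool_pos': [0.5491, -0.0322, 0.0769], 'tool_rot': [3.1415, -0.0035, -0.1933], 'contact_force': [1.1216, -1.2714, 4.1938], 'torque': [-0.0875, -0.4336, -0.0325], 'opening': 0.0157, 'grip_force': 54.8936}
wrist 3137.5 [[235.7, 148.9], [236.0, 108.7], [401.0, 110.0], [400.7, 150.2]]
```

Call:
{"method": "arm_command", "body": {
  "moves": [
    [[0, 0, -0.001], [0, 0, 0], 0],
    [[0, 0, -0.002], [0, 0, 0], 0],
    [[0, 0, -0.003], [0, 0, 0], 0],
    [[0, 0, -0.003], [0, 0, 0], 0],
    [[0, 0, -0.003], [0, 0, 0], 0]
  ]
}}

```text
time: 19.05
tool_pos: [0.547, -0.0317, 0.0785]
tool_rot: [3.142, 0.001, -0.193]
contact_force: [0.4, -0.5, -0.7]
opening: 0.0156
grip_force: 54.9
```

Run:
```python
from h import *
s=st(); im,b=dark()
t=robot.read_camera("scene")[:,:,::-1]; 
a=np.hstack([cv2.resize(im[40:240,200:440,::-1],None,fx=2,fy=2),cv2.resize(t[260:380,260:364],(320,400))]); cv2.imwrite("pics/w6.png",a)
```

```text
{'time': 19.05, 'tool_pos': [0.547, -0.0317, 0.0785], 'tool_rot': [3.1416, 0.0013, -0.1932], 'contact_force': [0.4016, -0.4566, -0.7211], 'torque': [0.0765, -0.0078, -0.011], 'opening': 0.0156, 'grip_force': 54.8902}
wrist 5378.5 [[251.0, 39.0], [388.0, 39.0], [388.0, 132.0], [251.0, 132.0]]
```

View pics/w6.png

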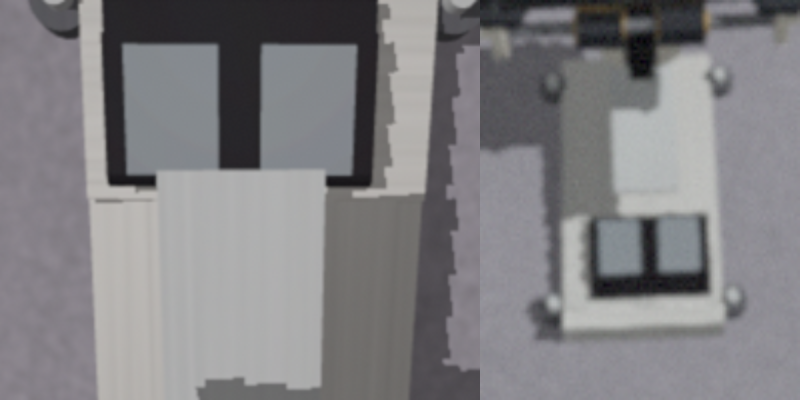

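The carrier is turned over, face up on the deck with both slides visible. Its near edge is at crop row 185, next to the step at row 195. I retreat 25 mm and lower to deck level.

Call:
{"method": "arm_command", "body": {
  "moves": [
    [[-0.01, 0, 0], [0, 0, 0], 0],
    [[-0.02, 0, 0], [0, 0, 0], 0],
    [[-0.026, 0, 0], [0, 0, 0], 0],
    [[-0.026, 0, 0.005], [0, 0, 0], 0],
    [[-0.026, 0, 0.015], [0, 0, 0], 0]
  ]
}}

```text
time: 19.65
tool_pos: [0.5227, -0.027, 0.0642]
tool_rot: [3.141, -0.002, -0.193]
contact_force: [0.7, 0.0, -0.2]
opening: 0.0158
grip_force: 54.9
```

Call:
{"method": "arm_command", "body": {
  "moves": [
    [[0, 0, 0.01], [0, 0, 0], 0],
    [[0, 0, 0.018], [0, 0, 0], 0],
    [[0, 0, 0.0215], [0, 0, 0], 0],
    [[0, 0, 0.0215], [0, 0, 0], 0],
    [[0, 0, 0.0215], [0, 0, 0], 0]
  ]
}}

```text
time: 20.15
tool_pos: [0.5222, -0.0269, 0.0424]
tool_rot: [3.142, -0.0, -0.193]
contact_force: [0.1, 0.2, -0.5]
opening: 0.0159
grip_force: 54.9
```

Run:
```python
from h import *
s=st(); print(stg(s["tool_pos"][:2]+.078*U))
```

```text
{'time': 20.15, 'tool_pos': [0.5222, -0.0269, 0.0424], 'tool_rot': [3.1415, -0.0, -0.1932], 'contact_force': [0.059, 0.246, -0.4743], 'torque': [0.0526, 0.0204, 0.0574], 'opening': 0.0159, 'grip_force': 54.89}
[-0.0194  0.0044]
```

Call:
{"method": "arm_command", "body": {
  "moves": [
    [[0, 0, 0.003], [0, 0, 0], 0],
    [[0, 0, 0.006], [0, 0, 0], 0],
    [[0, 0, 0.007], [0, 0, 0], 0],
    [[0, 0, 0.007], [0, 0, 0], 0],
    [[0, 0, 0.007], [0, 0, 0], 0]
  ]
}}

```text
time: 20.65
tool_pos: [0.5221, -0.0268, 0.0354]
tool_rot: [3.141, -0.0, -0.193]
contact_force: [0.4, -0.0, -0.6]
opening: 0.0156
grip_force: 54.9
```

```bash
python3 -c "
from h import *
st()"
```

```text
{'time': 20.65, 'tool_pos': [0.5221, -0.0268, 0.0354], 'tool_rot': [3.1415, -0.0001, -0.1931], 'contact_force': [0.4221, -0.0453, -0.5682], 'torque': [0.1057, 0.0538, 0.0211], 'opening': 0.0156, 'grip_force': 54.8901}
```

Call:
{"method": "arm_command", "body": {
  "moves": [
    [[0, 0, 0.0005], [0, 0, 0], 0],
    [[0, 0, 0.001], [0, 0, 0], 0],
    [[0, 0, 0.001], [0, 0, 0], 0],
    [[0, 0, 0.001], [0, 0, 0], 0],
    [[0, 0, 0.001], [0, 0, 0], 0]
  ]
}}

```text
time: 21.15
tool_pos: [0.522, -0.0269, 0.0344]
tool_rot: [3.142, -0.0, -0.193]
contact_force: [0.9, -0.7, -1.3]
opening: 0.0156
grip_force: 54.9
```

```bash
python3 -c "
from h import *
st();robot.read_camera('top');st();robot.read_camera('top');st()"
```

```text
{'time': 21.15, 'tool_pos': [0.522, -0.0269, 0.0344], 'tool_rot': [3.1415, -0.0, -0.1932], 'contact_force': [0.8678, -0.6696, -1.2836], 'torque': [-0.0189, 0.0424, 0.0178], 'opening': 0.0156, 'grip_force': 54.8901}
{'time': 21.2, 'tool_pos': [0.5221, -0.0269, 0.0344], 'tool_rot': [3.1415, -0.0001, -0.1932], 'contact_force': [0.5696, -0.0647, -0.7249], 'torque': [0.0675, 0.0104, -0.0232], 'opening': 0.0161, 'grip_force': 54.8901}
{'time': 21.25, 'tool_pos': [0.5221, -0.0269, 0.0344], 'tool_rot': [3.1415, -0.0, -0.1932], 'contact_force': [-0.0709, 0.0411, -0.7356], 'torque': [0.0365, 0.0357, 0.0058], 'opening': 0.0159, 'grip_force': 54.8901}
```

Call:
{"method": "arm_command", "body": {
  "moves": [
    [[0, 0, 0.0005], [0, 0, 0], 0],
    [[0, 0, 0.0005], [0, 0, 0], 0],
    [[0, 0, 0.0005], [0, 0, 0], 0],
    [[0, 0, 0.0005], [0, 0, 0], 0],
    [[0, 0, 0.0005], [0, 0, 0], 0]
  ]
}}

```text
time: 21.75
tool_pos: [0.5221, -0.0269, 0.0342]
tool_rot: [3.141, -0.0, -0.193]
contact_force: [-1.0, -0.0, 4.6]
opening: 0.0158
grip_force: 54.9
```

```bash
python3 -c "
from h import *
st()"
```

```text
{'time': 21.75, 'tool_pos': [0.5221, -0.0269, 0.0342], 'tool_rot': [3.1415, -0.0003, -0.1932], 'contact_force': [-1.0427, -0.0447, 4.5658], 'torque': [0.076, 0.3222, -0.0378], 'opening': 0.0158, 'grip_force': 54.8903}
```

Light contact at the stage's near edge, so the blade isn't drooping. I raise to deck level + 0.5 mm and push forward.

Call:
{"method": "arm_command", "body": {
  "moves": [
    [[0, 0, -0.002], [0, 0, 0], 0],
    [[0, 0, -0.004], [0, 0, 0], 0],
    [[0, 0, -0.004], [0, 0, 0], 0],
    [[0.003, 0, -0.004], [0, 0, 0], 0],
    [[0.006, 0, -0.004], [0, 0, 0], 0]
  ]
}}

```text
time: 22.25
tool_pos: [0.5282, -0.0281, 0.0378]
tool_rot: [3.142, 0.0, -0.193]
contact_force: [-0.2, -0.3, -1.5]
opening: 0.0158
grip_force: 54.9
```

Call:
{"method": "arm_command", "body": {
  "moves": [
    [[0.002, 0, 0], [0, 0, 0], 0],
    [[0.004, 0, 0], [0, 0, 0], 0],
    [[0.006, 0, 0], [0, 0, 0], 0],
    [[0.008, 0, 0], [0, 0, 0], 0],
    [[0.01, 0, 0], [0, 0, 0], 0]
  ]
}}

```text
time: 22.75
tool_pos: [0.5379, -0.03, 0.0379]
tool_rot: [3.141, -0.0, -0.193]
contact_force: [-0.3, -0.2, -1.9]
opening: 0.0158
grip_force: 54.9
```

Run:
```python
from h import *
s=st(); print(stg(s["tool_pos"][:2]+.078*U)); im,b=dark(th=70,box=(200,0,440,240))
m=robot.camera_model("wrist"); print([stg(p).tolist() for p in plane(m,b,.0197)])
```

```text
{'time': 22.75, 'tool_pos': [0.5379, -0.03, 0.0379], 'tool_rot': [3.1415, -0.0, -0.1932], 'contact_force': [-0.3374, -0.1729, -1.8718], 'torque': [0.0217, 0.0498, -0.0114], 'opening': 0.0158, 'grip_force': 54.8901}
[-0.0034  0.0044]
wrist 18270.0 [[232.0, 0.0], [406.0, 0.0], [406.0, 108.0], [232.0, 108.0]]
[[0.0485, 0.042], [0.0484, -0.0327], [0.0047, -0.0352], [0.0048, 0.0447]]
```

Call:
{"method": "arm_command", "body": {
  "moves": [
    [[0.002, 0, 0], [0, 0, 0], 0],
    [[0.004, 0, 0], [0, 0, 0], 0],
    [[0.006, 0, 0], [0, 0, 0], 0],
    [[0.007, 0, 0], [0, 0, 0], 0],
    [[0.008, 0, 0], [0, 0, 0], 0]
  ]
}}

```text
time: 23.3
tool_pos: [0.5455, -0.0315, 0.0379]
tool_rot: [3.141, 0.0, -0.193]
contact_force: [-0.2, 0.2, -0.8]
opening: 0.0157
grip_force: 54.9
```

Call:
{"method": "arm_command", "body": {
  "moves": [
    [[0.001, 0, 0], [0, 0, 0], 0],
    [[0.002, 0, 0], [0, 0, 0], 0],
    [[0.003, 0, 0], [0, 0, 0], 0],
    [[0.004, 0, 0], [0, 0, 0], 0],
    [[0.004, 0, 0], [0, 0, 0], 0]
  ]
}}

```text
time: 23.8
tool_pos: [0.5497, -0.0323, 0.0379]
tool_rot: [3.141, -0.0, -0.193]
contact_force: [0.5, 0.4, -1.5]
opening: 0.0156
grip_force: 54.9
```

Run:
```python
from h import *
s=st(); print(stg(s["tool_pos"][:2]+.078*U)); im,b=dark(th=70,box=(200,0,440,240))
m=robot.camera_model("wrist"); print([stg(p).tolist() for p in plane(m,b,.0197)])
```

```text
{'time': 23.8, 'tool_pos': [0.5497, -0.0323, 0.0379], 'tool_rot': [3.1415, -0.0003, -0.1932], 'contact_force': [0.5048, 0.3715, -1.4936], 'torque': [0.1231, -0.0015, 0.0149], 'opening': 0.0156, 'grip_force': 54.8902}
[0.0086 0.0044]
wrist 19773.0 [[231.8, 6.0], [404.0, 4.5], [405.0, 123.9], [232.8, 125.4]]
[[0.0578, 0.0422], [0.0583, -0.0319], [0.0094, -0.0351], [0.0088, 0.0448]]
```

Call:
{"method": "arm_command", "body": {
  "moves": [
    [[0.0005, 0, 0], [0, 0, 0], 0],
    [[0.001, 0, 0], [0, 0, 0], 0],
    [[0.0015, 0, 0], [0, 0, 0], 0],
    [[0.002, 0, 0], [0, 0, 0], 0],
    [[0.002, 0, 0], [0, 0, 0], 0]
  ]
}}

```text
time: 24.35
tool_pos: [0.5516, -0.0326, 0.0379]
tool_rot: [3.142, -0.0, -0.193]
contact_force: [0.7, -0.2, -1.1]
opening: 0.0159
grip_force: 54.9
```

Call:
{"method": "arm_command", "body": {
  "moves": [
    [[0.0003, 0, 0], [0, 0, 0], 0],
    [[0.0006, 0, 0], [0, 0, 0], 0],
    [[0.0006, 0, 0], [0, 0, 0], 0],
    [[0.0006, 0, 0], [0, 0, 0], 0],
    [[0.0006, 0, 0], [0, 0, 0], 0]
  ]
}}

```text
time: 24.85
tool_pos: [0.5521, -0.0327, 0.0379]
tool_rot: [3.142, -0.0, -0.193]
contact_force: [0.6, 0.5, -1.4]
opening: 0.0156
grip_force: 54.9
```

Call:
{"method": "arm_command", "body": {
  "moves": [
    [[0.0003, 0, 0], [0, 0, 0], 0],
    [[0.0005, 0, 0], [0, 0, 0], 0],
    [[0.0005, 0, 0], [0, 0, 0], 0],
    [[0.0005, 0, 0], [0, 0, 0], 0],
    [[0.0005, 0, 0], [0, 0, 0], 0]
  ]
}}

```text
time: 25.35
tool_pos: [0.5526, -0.0328, 0.0379]
tool_rot: [3.141, -0.0, -0.193]
contact_force: [-0.3, 0.6, -0.7]
opening: 0.0157
grip_force: 54.9
```

Tip ≈ 0.0115, no stop contact yet; continuing in 0.5 mm steps.

Call:
{"method": "arm_command", "body": {
  "moves": [
    [[0.0003, 0, 0], [0, 0, 0], 0],
    [[0.0005, 0, 0], [0, 0, 0], 0],
    [[0.0005, 0, 0], [0, 0, 0], 0],
    [[0.0005, 0, 0], [0, 0, 0], 0],
    [[0.0005, 0, 0], [0, 0, 0], 0]
  ]
}}

```text
time: 25.85
tool_pos: [0.5529, -0.0329, 0.0379]
tool_rot: [3.142, 0.0, -0.193]
contact_force: [-2.1, -0.1, -0.7]
opening: 0.0158
grip_force: 54.9
```

Call:
{"method": "arm_command", "body": {
  "moves": [
    [[0.0003, 0, 0], [0, 0, 0], 0],
    [[0.0005, 0, 0], [0, 0, 0], 0],
    [[0.0005, 0, 0], [0, 0, 0], 0],
    [[0.0005, 0, 0], [0, 0, 0], 0],
    [[0.0005, 0, 0], [0, 0, 0], 0]
  ]
}}

```text
time: 26.35
tool_pos: [0.5531, -0.0329, 0.0378]
tool_rot: [3.142, 0.001, -0.193]
contact_force: [-4.8, 1.2, 0.8]
opening: 0.016
grip_force: 54.9
```

Contact with the stop, about 5.5 N/mm. Now ramping to about 11 N.

Call:
{"method": "arm_command", "body": {
  "moves": [
    [[0.0003, 0, 0], [0, 0, 0], 0],
    [[0.0006, 0, 0], [0, 0, 0], 0],
    [[0.0006, 0, 0], [0, 0, 0], 0],
    [[0.0006, 0, 0], [0, 0, 0], 0],
    [[0.0006, 0, 0], [0, 0, 0], 0]
  ]
}}

```text
time: 26.85
tool_pos: [0.5532, -0.0329, 0.0377]
tool_rot: [3.142, 0.002, -0.193]
contact_force: [-6.6, 2.0, 2.0]
opening: 0.0155
grip_force: 54.9
```

Run:
```python
from h import *
for i in range(3):
    s=st(); print("push",-s["contact_force"][:2]@U, stg(s["tool_pos"][:2]+.078*U)); robot.read_camera("wrist")
```

```text
{'time': 26.85, 'tool_pos': [0.5532, -0.0329, 0.0377], 'tool_rot': [3.1416, 0.0021, -0.1932], 'contact_force': [-6.5503, 2.0345, 2.0318], 'torque': [0.4081, 1.0366, 0.0113], 'opening': 0.0155, 'grip_force': 54.8915}
push 6.817951253375567 [0.0121 0.0044]
{'time': 26.9, 'tool_pos': [0.5532, -0.0329, 0.0377], 'tool_rot': [3.1416, 0.0021, -0.1932], 'contact_force': [-5.2467, 1.847, 1.7646], 'torque': [0.4229, 1.0171, 0.0177], 'opening': 0.0157, 'grip_force': 54.8914}
push 5.50256908969863 [0.0121 0.0045]
{'time': 26.95, 'tool_pos': [0.5532, -0.0328, 0.0377], 'tool_rot': [3.1416, 0.0021, -0.1931], 'contact_force': [-6.5675, 0.7155, 2.4879], 'torque': [0.3025, 1.0676, -0.0311], 'opening': 0.0157, 'grip_force': 54.8915}
push 6.583132777951689 [0.0121 0.0045]
```

Call:
{"method": "arm_command", "body": {
  "moves": [
    [[0.0004, 0, 0], [0, 0, 0], 0],
    [[0.0008, 0, 0], [0, 0, 0], 0],
    [[0.001, 0, 0], [0, 0, 0], 0],
    [[0.001, 0, 0], [0, 0, 0], 0],
    [[0.001, 0, 0], [0, 0, 0], 0]
  ]
}}

```text
time: 27.5
tool_pos: [0.5534, -0.0328, 0.0376]
tool_rot: [-3.142, 0.004, -0.193]
contact_force: [-7.2, 1.8, 2.9]
opening: 0.0158
grip_force: 54.9
```

Run:
```python
from h import *
for i in range(4):
    s=st(); print("push",-s["contact_force"][:2]@U, stg(s["tool_pos"][:2]+.078*U)); robot.read_camera("wrist")
```

```text
{'time': 27.5, 'tool_pos': [0.5534, -0.0328, 0.0376], 'tool_rot': [-3.1416, 0.004, -0.1931], 'contact_force': [-7.2004, 1.8356, 2.9449], 'torque': [0.4485, 1.4119, -0.0717], 'opening': 0.0158, 'grip_force': 54.8934}
push 7.418138464925088 [0.0123 0.0045]
{'time': 27.55, 'tool_pos': [0.5534, -0.0328, 0.0376], 'tool_rot': [-3.1416, 0.0039, -0.1931], 'contact_force': [-7.4519, 1.9599, 2.9146], 'torque': [0.3969, 1.3668, -0.0729], 'opening': 0.0157, 'grip_force': 54.8933}
push 7.688746556481496 [0.0123 0.0045]
{'time': 27.6, 'tool_pos': [0.5534, -0.0328, 0.0376], 'tool_rot': [-3.1415, 0.004, -0.1931], 'contact_force': [-7.9662, 2.4062, 2.6729], 'torque': [0.4452, 1.3957, 0.0163], 'opening': 0.0155, 'grip_force': 54.8933}
push 8.27869702273422 [0.0123 0.0045]
{'time': 27.65, 'tool_pos': [0.5534, -0.0328, 0.0376], 'tool_rot': [-3.1416, 0.0039, -0.1931], 'contact_force': [-8.7781, 2.2504, 1.8747], 'torque': [0.3948, 1.3779, -0.0177], 'opening': 0.0155, 'grip_force': 54.8934}
push 9.045949550089732 [0.0123 0.0045]
```

Call:
{"method": "arm_command", "body": {
  "moves": [
    [[0.0005, 0, 0], [0, 0, 0], 0],
    [[0.001, 0, 0], [0, 0, 0], 0],
    [[0.0012, 0, 0], [0, 0, 0], 0],
    [[0.0012, 0, 0], [0, 0, 0], 0],
    [[0.0012, 0, 0], [0, 0, 0], 0]
  ]
}}

```text
time: 28.2
tool_pos: [0.5535, -0.0328, 0.0377]
tool_rot: [3.142, 0.006, -0.193]
contact_force: [-12.1, 2.0, 6.5]
opening: 0.0159
grip_force: 54.9
```

Run:
```python
from h import *
for i in range(5):
    s=robot.observe(); print("push",-s["contact_force"][:2]@U,s["contact_force"].round(1) if hasattr(s["contact_force"],"round") else s["contact_force"], s["tool_pos"],s["tool_rot"]); robot.read_camera("wrist")
```

```text
push 12.28941328537558 [-12.1   2.    6.5] [ 0.55348066 -0.03282235  0.03766261] [ 3.14159087  0.00618655 -0.19302002]
push 12.393070242237071 [-11.9   3.5   7.5] [ 0.55347206 -0.03280877  0.03765631] [ 3.14159027  0.00622573 -0.19299577]
push 13.511185517793603 [-13.1   3.3   6.9] [ 0.55343991 -0.03279631  0.03762516] [-3.14157411  0.00630764 -0.19304617]
push 12.644854588419811 [-12.2   3.4   6.7] [ 0.55345263 -0.0327987   0.03764138] [ 3.14158673  0.00627735 -0.19299079]
push 12.502116418076273 [-12.2   2.9   6.6] [ 0.5534656  -0.03279929  0.03763705] [ 3.14158594  0.0062632  -0.19299557]
```

The total push is about 12.6 N, part of it deck friction. I hold here for 0.5 s.

Call:
{"method": "arm_command", "body": {
  "moves": [
    [[0, 0, 0], [0, 0, 0], 0],
    [[0, 0, 0], [0, 0, 0], 0],
    [[0, 0, 0], [0, 0, 0], 0],
    [[0, 0, 0], [0, 0, 0], 0],
    [[0, 0, 0], [0, 0, 0], 0]
  ]
}}

```text
time: 28.95
tool_pos: [0.5535, -0.0328, 0.0377]
tool_rot: [3.142, 0.006, -0.193]
contact_force: [-12.2, 3.3, 7.7]
opening: 0.0157
grip_force: 54.9
```

Call:
{"method": "arm_command", "body": {
  "moves": [
    [[-0.0004, 0, 0], [0, 0, 0], 0],
    [[-0.0004, 0, 0], [0, 0, 0], 0],
    [[-0.0004, 0, 0], [0, 0, 0], 0],
    [[-0.0004, 0, 0], [0, 0, 0], 0],
    [[-0.0004, 0, 0], [0, 0, 0], 0]
  ]
}}

```text
time: 29.45
tool_pos: [0.5534, -0.0328, 0.0376]
tool_rot: [-3.142, 0.005, -0.193]
contact_force: [-11.8, 2.1, 5.9]
opening: 0.0158
grip_force: 54.9
```

Call:
{"method": "arm_command", "body": {
  "moves": [
    [[-0.0006, 0, 0], [0, 0, 0], 0],
    [[-0.0006, 0, 0], [0, 0, 0], 0],
    [[-0.0006, 0, 0], [0, 0, 0], 0],
    [[-0.0006, 0, 0], [0, 0, 0], 0],
    [[-0.0006, 0, 0], [0, 0, 0], 0]
  ]
}}

```text
time: 29.95
tool_pos: [0.5534, -0.0328, 0.0375]
tool_rot: [-3.142, 0.004, -0.193]
contact_force: [-8.5, 1.5, 3.9]
opening: 0.016
grip_force: 54.9
```

Call:
{"method": "arm_command", "body": {
  "moves": [
    [[-0.003, 0, 0], [0, 0, 0], 0],
    [[-0.006, 0, -0.002], [0, 0, 0], 0],
    [[-0.015, 0, -0.008], [0, 0, 0], 0],
    [[-0.03, 0, -0.025], [0, 0, 0], 0],
    [[-0.05, 0, -0.06], [0, 0, 0], 0]
  ]
}}

```text
time: 30.45
tool_pos: [0.5047, -0.0236, 0.0971]
tool_rot: [3.141, 0.003, -0.193]
contact_force: [0.9, -0.3, -1.4]
opening: 0.0158
grip_force: 54.9
```

Run:
```python
from h import *
s=st(); im=robot.read_camera("wrist"); m=robot.camera_model("wrist")
cv2.imwrite("pics/w7.png",cv2.resize(im[:300,160:500,::-1],None,fx=2,fy=2))
```

```text
{'time': 30.45, 'tool_pos': [0.5047, -0.0236, 0.0971], 'tool_rot': [3.1415, 0.0031, -0.1935], 'contact_force': [0.8804, -0.3313, -1.4042], 'torque': [0.1037, 0.0143, 0.0211], 'opening': 0.0158, 'grip_force': 54.8901}
```

View pics/w7.png

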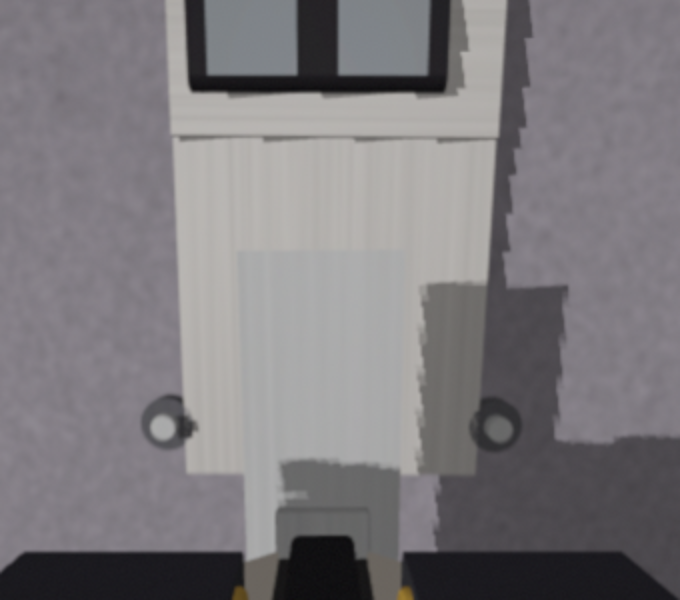

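The carrier sits square with its near edge about 12 mm beyond the step (crop row 85 against 135). Now I return the lifter to its starting place.

Run:
```python
from h import *
go(([.45,.242,.12],[np.pi,0,-.47]))
```

```text
d [-0.1044, -0.2498, -0.0173] rv [-0.0003, -0.0032, 0.2773]
```

Call:
{"method": "arm_command", "body": {
  "moves": [
    [[-0.015, -0.015, -0.014], [0, 0, 0.0], 0],
    [[-0.03, -0.045, -0.014], [0, 0, 0.05], 0],
    [[-0.045, -0.085, -0.014], [0, 0, 0.1], 0],
    [[-0.06, -0.13, -0.014], [0, 0, 0.15], 0],
    [[-0.077, -0.17, -0.014], [0, 0, 0.2], 0]
  ]
}}

```text
time: 31.0
tool_pos: [0.4635, 0.1596, 0.1128]
tool_rot: [-3.14, -0.003, -0.396]
contact_force: [2.0, 0.6, -1.6]
opening: 0.0158
grip_force: 54.9
```

Call:
{"method": "arm_command", "body": {
  "moves": [
    [[-0.011, -0.043, 0], [0, 0, 0.04], 0],
    [[-0.011, -0.084, 0], [0, 0, 0.077], 0],
    [[-0.011, -0.084, 0], [0, 0, 0.077], 0],
    [[-0.011, -0.084, 0], [0, 0, 0.077], 0],
    [[-0.011, -0.084, 0], [0, 0, 0.077], 0]
  ]
}}

```text
time: 31.5
tool_pos: [0.485, 0.2389, 0.112]
tool_rot: [3.141, -0.0, -0.47]
contact_force: [0.5, -0.0, -1.3]
opening: 0.0158
grip_force: 54.9
```

Run:
```python
from h import *
s=st(); p=s["tool_pos"]; go(([p[0],p[1],.0246],[np.pi,0,-.47]))
```

```text
{'time': 31.5, 'tool_pos': [0.485, 0.2389, 0.112], 'tool_rot': [3.1412, -0.0001, -0.4704], 'contact_force': [0.4572, -0.0103, -1.293], 'torque': [0.0332, 0.0847, -0.0616], 'opening': 0.0158, 'grip_force': 54.8902}
d [-0.0, -0.0, 0.0874] rv [0.0004, -0.0001, -0.0004]
```

Call:
{"method": "arm_command", "body": {
  "moves": [
    [[0, 0, 0.03], [0, 0, 0], 0],
    [[0, 0, 0.06], [0, 0, 0], 0],
    [[0, 0, 0.08], [0, 0, 0], 0],
    [[0, 0, 0.085], [0, 0, 0], 0],
    [[0, 0, 0.086], [0, 0, 0], 0]
  ]
}}

```text
time: 32.0
tool_pos: [0.4853, 0.2387, 0.0258]
tool_rot: [3.141, 0.0, -0.471]
contact_force: [0.6, -0.1, -1.2]
opening: 0.0158
grip_force: 54.9
```

Call:
{"method": "arm_command", "body": {
  "moves": [
    [[0, 0, 0.0005], [0, 0, 0], 0],
    [[0, 0, 0.001], [0, 0, 0], 0],
    [[0, 0, 0.0015], [0, 0, 0], 0],
    [[0, 0, 0.0015], [0, 0, 0], 0],
    [[0, 0, 0.0015], [0, 0, 0], 0]
  ]
}}

```text
time: 32.5
tool_pos: [0.4855, 0.2398, 0.0247]
tool_rot: [-3.141, -0.0, -0.47]
contact_force: [-0.0, 0.2, -0.8]
opening: 0.0159
grip_force: 54.9
```

Now at bench height. One small press, then release and retreat upwards.

Call:
{"method": "arm_command", "body": {
  "moves": [
    [[0, 0, 0.0005], [0, 0, 0], 0],
    [[0, 0, 0.0005], [0, 0, 0], 0],
    [[0, 0, 0.0005], [0, 0, 0], 0],
    [[0, 0, 0.0005], [0, 0, 0], 0.03],
    [[0, 0, 0.0005], [0, 0, 0], 0.06]
  ]
}}

```text
time: 33.0
tool_pos: [0.4854, 0.2397, 0.0239]
tool_rot: [-3.141, -0.0, -0.47]
contact_force: [0.2, -0.2, 0.1]
opening: 0.0273
grip_force: 0.0
```

Call:
{"method": "arm_command", "body": {
  "moves": [
    [[0, 0, 0], [0, 0, 0], 0.09],
    [[0, 0, 0], [0, 0, 0], 0.09],
    [[0, 0, 0], [0, 0, 0], 0.09],
    [[0, 0, 0], [0, 0, 0], 0.09],
    [[0, 0, 0], [0, 0, 0], 0.09]
  ]
}}

```text
time: 33.5
tool_pos: [0.4854, 0.2397, 0.0239]
tool_rot: [3.141, -0.0, -0.47]
contact_force: [-0.6, 0.6, -0.4]
opening: 0.0671
grip_force: 0.0
```

Call:
{"method": "arm_command", "body": {
  "moves": [
    [[0, 0, -0.02], [0, 0, 0], 0.09],
    [[0, 0, -0.05], [0, 0, 0], 0.09],
    [[0, 0, -0.09], [0, 0, 0], 0.09],
    [[0, 0, -0.12], [0, 0, 0], 0.09],
    [[0, 0, -0.12], [0, 0, 0], 0.09]
  ]
}}

```text
time: 34.0
tool_pos: [0.4878, 0.2405, 0.1484]
tool_rot: [-3.135, -0.006, -0.47]
contact_force: [0.8, 0.5, -0.7]
opening: 0.0896
grip_force: 0.0
```

Run:
```python
from h import *
st(); im=robot.read_camera("wrist"); m=robot.camera_model("wrist"); g=cv2.cvtColor(im,cv2.COLOR_RGB2GRAY)[100:280,250:390]
c=max(cv2.findContours((g>135).astype(np.uint8),cv2.RETR_EXTERNAL,cv2.CHAIN_APPROX_NONE)[0],key=cv2.contourArea)
b=cv2.boxPoints(cv2.minAreaRect(c))+[250,100]; P=plane(m,b,.002); print("blade",b.round(0).tolist(),P[:,:2].round(4).tolist())
print([np.linalg.norm(P[i]-P[i-1]).round(4) for i in range(4)])
im=robot.read_camera("top"); m=robot.camera_model("top"); g=cv2.cvtColor(im,cv2.COLOR_RGB2GRAY)
# carrier: dark pixels inside the deck
k=(g[125:200,300:375]<70).astype(np.uint8); k=cv2.morphologyEx(k,cv2.MORPH_CLOSE,np.ones((15,15)))
c=max(cv2.findContours(k,cv2.RETR_EXTERNAL,cv2.CHAIN_APPROX_NONE)[0],key=cv2.contourArea)
b=cv2.boxPoints(cv2.minAreaRect(c))+[300,125]; P=plane(m,b,.0197); print("carrier",[stg(p).tolist() for p in P],stg(P.mean(0)))
```

```text
{'time': 34.0, 'tool_pos': [0.4878, 0.2405, 0.1484], 'tool_rot': [-3.1354, -0.0063, -0.4701], 'contact_force': [0.7966, 0.526, -0.7296], 'torque': [0.0197, 0.03, 0.0112], 'opening': 0.0896, 'grip_force': 0.0}
blade [[299.0, 138.0], [348.0, 138.0], [348.0, 268.0], [299.0, 268.0]] [[0.5632, 0.221], [0.5454, 0.186], [0.447, 0.2337], [0.4664, 0.272]]
[np.float64(0.1094), np.float64(0.0393), np.float64(0.1094), np.float64(0.0429)]
carrier [[0.0181, 0.0598], [0.0797, 0.0501], [0.0558, -0.0775], [-0.0053, -0.0668]] [ 0.0371 -0.0086]
```

```bash
python3 -c "
from h import *
print(robot.hand_in())"
```

```text
the job is handed in; nothing more can be done
None
```

The job is handed in after about 34 s: the carrier is turned over and was pushed against the end stop with about 12 N for over half a second, and the lifter stands released on the bench. The last wrist picture shows the carrier square and seated to within a few mm, but the final top-view measurement of it was spoiled by shadows, and hand-in gave no verdict.

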